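Load a device core into the test nest and lock it

ROBOT

A 6-joint arm with a two-finger parallel gripper is mounted at the origin on the work surface. World frame = base frame: x ahead of the robot, y to its left, z up, the work surface at z = 0. Lengths are in m, angles in rad, forces in N, time in s.
With the tool pointing down it reaches from about 0.375 to 0.975 m from the base axis. Payload 3.8 kg.
Tool frame: the origin (TCP) lies midway between the tips of the shut fingers; the grasp point (between the pads) lies 19 mm behind it; z points along the fingers, y is the direction in which the jaws open and shut (so a half turn about z gives the same grasp; the last joint's range is limited). The gripper opens to 85 mm and grips with 20 to 120 N. Pads are 22 mm wide; open, the fingers measure 114 mm over their backs; the gripper's body (76 mm by 85 mm) begins 54 mm behind the grasp point. The pads swing forward as they close: fully open they stand 13 mm farther back than shut.
Start: joints at [-1.373, 0.264, 1.604, -0, 1.274, -0.037], TCP at [0.157, -0.656, 0.231] pointing down, gripper open.
Joint ranges: [-2.63, 2.63], [-0.94, 2.18], [0.31, 2.57], [-1.31, 4.45], [0, 2.66], [-2.55, 2.55]. Speed limits (rad/s): [2.57, 2.57, 3.14, 3.14, 3.14, 3.14].

INTERFACE

Orientations are given as a rotation vector (axis times angle).
In Python, from workcell import bot gives the robot as it stands.
- The arm moves only by the tool arm_command, never from a script. Its argument "targets" is text: rows parted by semicolons, each of 7 numbers parted by spaces: the shift along the tool's x, y, z in mm, then the turn, a rotation vector about the tool's x, y, z in degrees, then the opening, from 0 (shut) to 1 (fully open). A call has 1 to 10 rows; each row is the pose to reach, as a shift and turn from the pose commanded when the call began, along the tool's axes at that moment; what a row does not reach only later rows make up. A row lasts 1/12 s, in which the tool goes at most 41.7 mm and 7.16 degrees, less where a joint would pass 70% of its speed; a pose out of reach is approached as far as the arm can. A call with a gripper value outside its range is refused whole. The fingers move at their own pace and stop on an object; "newtons" is the grip in N (left out, the last holds). Time passes only in rows, so rows that repeat a pose let the fingers close. It gives the time, the measured TCP pose, the force and the opening at its end, in the units of the state.
- bot.read_state(): the state, without advancing time (a new reading comes with each control period).
- bot.read_camera(name): name is "side" or "top" or "wrist"; returns (picture, depth): 384x512x3 uint8, blue, green, red; 384x512 float32, m along the optical axis (not along the pixel's ray), 0 where there is no reading.
- bot.camera_params(name): a dict with "fov_y" (degrees; the focal length in pixels is half the picture's height over the tangent of half this angle, whatever the lens; pixels are square), "cx", "cy" (the principal point, pixels), "k1" (the pictures are not rectified: a ray, as slopes to the right and down, at radius r is drawn at 1 + k1 r^2 times it, then the intrinsics apply), "xyz" and "rotation" of the camera in the world; the wrist camera has in their place "T_tool_cam" (4x4, takes a point from camera to tool coordinates, whose origin is the TCP and whose axes are the flange's). Camera axes: x right, y up, looking along -z (the intrinsics and any distortion apply to the point x, -y, -z); pixel columns grow to the right and rows downward; lengths in m; the calibration is good to about 2 mm. A picture is of the moment at which its call begins: read the wrist's pose just before it. camera_params takes no time and is no camera call.
- bot.finish_job(): hands the job in, once; it reports no verdict.
The state is a dict: "time": time; "q": joint angles; "joint_vel": joint speeds; "joint_torque": joint torques, N m; "tool_pos": TCP position; "tcp_rot": TCP orientation; "wrist_force": force on the tool from outside, world axes, zero at the start; "torque": the same for the moment, N m; "width": opening from 0.0 (shut) to 1.0 (fully open).
Only numpy, scipy, OpenCV 4.12 (cv2) and the standard library are available. Lean on these libraries where they do the work, as an engineer would, in place of code of your own. Each camera call takes 0.05 s, during which the arm holds its last target.

TASK

Take the long-based device core (the one with the long flat base and the tall post) out of the foam tray by its post, stand it upright on the black rubber pad, let go, and take it again across the post's other pair of faces. Tilt it so that the long end of its base goes first through the slot of the test nest and deep under the broad lip (the part of the deck away from the two upright cheeks), bring it upright without forcing so that the base lies flat on the nest's floor, slide it fully home towards the cheeks so that the short end is under the narrow lip, and let go. Then push the keeper knob down against its spring, turn it a quarter turn anticlockwise until it stops so that the bar lies across the slot in front of the post, and let it rise to seat; leave the other parts where they are.

Things in the scene. Friction and masses are not known exactly. Their poses are not given: they have to be found in the camera images.
- core: The core to load, loose, cream plastic, 85-170 g: flat base 100 (own x) x 36 (own y) x 10 mm thick, on it an upright post 20 (own x) x 24 (own y) mm, top 100 mm above the underside, its axis at own x = +26. So the long end (toe, own x = -50) is 66 mm off the post, the short end (heel, +50) 14 mm. Origin: centre of the underside, z up the post. Starts upright in any tray bay, heel to the tray's high wall.
- core_toe (a point): Middle of the end face of the core's long end (toe): core's own (-50, 0, 5) mm. A green board and a silver cell lie flush in the base's top on this side.
- core_heel (a point): Middle of the end face of the core's short end (heel): core's own (+50, 0, 5) mm.
- core_post (a point): Point on the post's axis 80 mm above the base's underside, a good place to grip: core's own (26, 0, 80) mm.
- nest: Test nest, fixed: grey box with an aluminium deck, own x -89..+44 mm, y +-30; deck top 50 mm high, underside 44, inside floor 4. Cavity: own x -84..+38, y +-24. The core's toe belongs at own -x (the nest's long end, away from the cheeks), the heel at +x. With the base flat on the floor, the heel passes the slot only at own x 16..26; home it is at x 31..38 (38: against the end wall). Origin: on the bench under the slot's centre.
- broad_lip (a point): Middle of the edge of the broad lip, the -x end of the slot, at deck top: nest's own (-26, 0, 50) mm. The slot runs from here to the narrow lip, 52 mm long, 48 mm wide (own y +-24): shorter than the core's base.
- narrow_lip (a point): Middle of the edge of the narrow lip at deck top: nest's own (26, 0, 50) mm. Upright cheeks stand at both sides of the slot here, own x 2..44, inner faces at y = +-24, tops at z = 86 mm: between them fingers fit before and behind the post (own x), not beside it.
- lock_press (a joint): How far the keeper knob is pushed down: 0 = up (seated) to 0.008 m, against a spring of 2.7 N at the top plus 0.9 N per mm. A tooth stops the knob turning between about 0.25 and 1.15 rad unless it is at least 4.5 mm down; past the tooth it rises by itself when let go.
- lock_turn (a joint): Turn of the keeper knob about the vertical, anticlockwise from above: 0 = unlocked (steel keeper bar along the nest's -x, 10 degrees towards the slot) to 1.4 rad = stop, locked (bar along the nest's -y across the slot, covering own x -12..-2, just in front of the post of a core that is home). Light friction holds it. Starts at 0 to 0.12.
- lock_grip (a point): Grip point of the keeper knob, on its turning axis, at nest's own (-7, 66, 88) mm when up. The knob is a black upright fin 40 mm long, 12 mm thick, 69 to 104 mm high; the point's x axis points along the fin and the keeper bar (80 mm long, 59 to 65 mm high), y across the 12 mm. The knob turns about this point and moves straight down.
- tray: White foam tray, fixed, 140 (own x) x 222 (own y) mm, floor 4 mm above the bench, bays at own y = -72, 0, +72 mm, ribs 14 mm high between. Along its +x side a wall 85 mm high, inner face at own x = +70, about 16 mm behind the core's post: no room for a finger, so take the post across its own y (24 mm). Origin: centre of the underside.
- pad: Black rubber pad, fixed, 170 mm (own x) x 130 mm (own y) x 3 mm thick. Origin: centre of its underside.
- short_core: Another core, not to be used: same look but the base only 64 mm long and the post 50 mm tall. Stands in another bay of the tray.
- cover: Dark cover block 80 x 40 x 62 mm in the remaining bay of the tray. Leave it.
- device0: Finished dark device 85 x 55 x 40 mm on the bench. Leave it.
- device1: Finished dark device 85 x 55 x 40 mm on the bench, nearer the robot. Leave it.
- driver: Screwdriver, 190 mm long, lying on the bench. Leave it.
- screws: Small jar, 52 mm across, 60 mm tall. Leave it.
- pack: Flat silver cell 50 x 34 x 8 mm. Leave it.
Not all that is in view belongs to the job. What is shaped like the core but brown is not meant.

How it is judged:
By the outcome, as a careful person would: the job done as asked, in the order asked, and still so for the second after the job is handed in, with the robot touching nothing.
It also fails if it takes over 64 s, if anything falls off the work surface, if the arm or the gripper's body presses on something with over 40 N, if the wrist force passes 120 N, or if a joint passes its speed limit or range.

## Working session

There is one attempt and no reset: what is moved stays moved. The work goes in short steps, Python scripts to look and compute and a tool call to move; the robot and the scene stay as the last step left them, time stands still between calls to the robot, and variables do not carry over. Pictures are saved under pics/ and viewed, and the job is handed in when it is done.

Besides the shell and the picture viewer there is one more tool, called as name(argument=value, ...) on one line, values as JSON. arm_command: Moves the arm, as the interface text tells. Its arguments: {"type":"object","properties":{"targets":{"type":"string"},"newtons":{"type":"number"}},"required":["targets"]}

```bash
ls; mkdir -p pics
cat > h.py <<'E'
import numpy as np, cv2
from workcell import bot
from scipy.spatial.transform import Rotation as R
def T_tool(s):
    T=np.eye(4);T[:3,:3]=R.from_rotvec(s['tcp_rot']).as_matrix();T[:3,3]=s['tool_pos'];return T
def cam(name,s=None):
    p=bot.camera_params(name)
    f=192/np.tan(np.radians(p['fov_y'])/2)
    K=np.array([[f,0,p['cx']],[0,f,p['cy']],[0,0,1]])
    if 'T_tool_cam' in p: T=T_tool(s or bot.read_state())@np.array(p['T_tool_cam'])
    else:
        T=np.eye(4);r=np.array(p['rotation']);T[:3,:3]=r if r.shape==(3,3) else R.from_rotvec(r).as_matrix();T[:3,3]=p['xyz']
    return K,p['k1'],T
def rays(c,uv):
    K,k1,T=c
    # OpenCV model: 1+k1 r^2 radial
    n=cv2.undistortPointsIter(np.array(uv,float).reshape(-1,1,2),K,np.array([k1,0,0,0.]),None,None,(3,50,1e-10)).reshape(-1,2)
    d=np.c_[n[:,0],-n[:,1],-np.ones(len(n))]
    return T[:3,3],d@T[:3,:3].T
def onz(c,uv,z):
    o,d=rays(c,uv);return o+d*((z-o[2])/d[:,2])[:,None]
def proj(c,P):
    K,k1,T=c
    q=(np.array(P,float).reshape(-1,3)-T[:3,3])@T[:3,:3]
    n=np.c_[q[:,0]/-q[:,2],-q[:,1]/-q[:,2]];r2=(n**2).sum(1)
    n=n*(1+k1*r2)[:,None];return n@K[:2,:2].T+K[:2,2]
def cloud(c,dep):
    v,u=np.mgrid[:384,:512];o,d=rays(c,np.c_[u.ravel(),v.ravel()])
    P=o+d*dep.ravel()[:,None];P[dep.ravel()==0]=np.nan;return P.reshape(384,512,3)
def shot(name,tag):
    s=bot.read_state();im,de=bot.read_camera(name);c=cam(name,s)
    cv2.imwrite(f'pics/{tag}.png',im);np.savez(f'pics/{tag}.npz',im=im,de=de,K=c[0],k1=c[1],T=c[2]);return im,de,c
def load(tag):
    z=np.load(f'pics/{tag}.npz');return z['im'],z['de'],(z['K'],float(z['k1']),z['T'])
E
python3 - <<'E'
from h import *
print({k:np.round(v,3).tolist() if not isinstance(v,str) else v for k,v in bot.read_state().items()})
for n in ['side','top','wrist']:
    print(n,bot.camera_params(n)); shot(n,n+'0')
E
```

```text
pics
{'time': 0.0, 'q': [-1.373, 0.265, 1.605, -0.0, 1.274, -0.037], 'joint_vel': [0.0, 0.0, -0.002, -0.001, 0.001, 0.001], 'joint_torque': [0.001, -51.511, -36.732, -0.0, 0.013, 0.0], 'tool_pos': [0.157, -0.656, 0.23], 'tcp_rot': [-3.118, -0.368, 0.0], 'wrist_force': [-0.165, 0.715, -0.193], 'torque': [-0.012, 0.017, -0.03], 'width': 1.0}
side {'fov_y': 51.82196928837708, 'cx': 248.89984163668325, 'cy': 196.99102941378518, 'k1': -0.016893501464791984, 'xyz': array([0.4627726 , 0.77991081, 0.59848276]), 'rotation': array([ 0.05020087, -1.50107265, -2.7225052 ])}
top {'fov_y': 55.95078565220615, 'cx': 257.2762082443407, 'cy': 189.11542529027403, 'k1': -0.06734812261638848, 'xyz': array([0.43750083, 0.00640691, 0.95042535]), 'rotation': array([ 0.09153427, -0.07139414, -1.59958849])}
wrist {'fov_y': 67.23771660423073, 'cx': 260.9073628271932, 'cy': 198.95196529530423, 'k1': -0.06380076611750174, 'T_tool_cam': array([[-3.44904765e-04,  9.44148395e-01,  3.29520393e-01,
         8.55258979e-02],
       [ 9.99999909e-01,  2.43159103e-04,  3.49982760e-04,
         8.56507248e-05],
       [ 2.50309778e-04,  3.29520484e-01, -9.44148393e-01,
        -1.44068488e-01],
       [ 0.00000000e+00,  0.00000000e+00,  0.00000000e+00,
         1.00000000e+00]])}
```

View pics/top0.png

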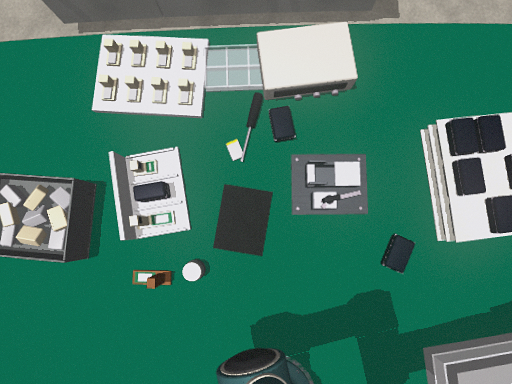

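View pics/side0.png

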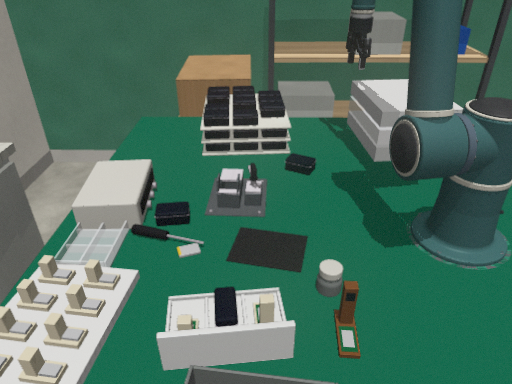

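View pics/wrist0.png

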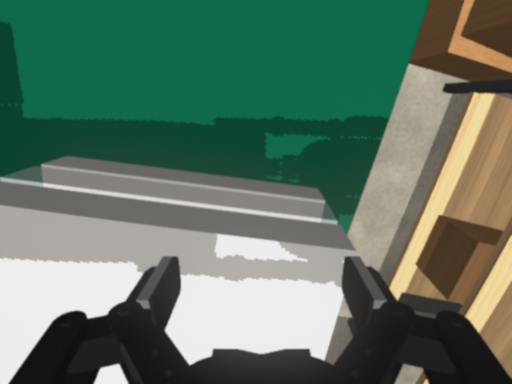

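Run:
```python
from h import *
im,de,c=load('top0')
a=cv2.resize(im[140:250,105:205],(400,440),interpolation=cv2.INTER_CUBIC)
b=cv2.resize(im[145:225,280:380],(400,320),interpolation=cv2.INTER_CUBIC)
b=cv2.copyMakeBorder(b,0,120,0,0,cv2.BORDER_CONSTANT)
cv2.imwrite('pics/crop1.png',np.hstack([a,b]))
im,de,c=load('side0')
a=cv2.resize(im[280:370,155:305],(600,360),interpolation=cv2.INTER_CUBIC)
cv2.imwrite('pics/crop2.png',a)
a=cv2.resize(im[155:225,195:285],(720,560),interpolation=cv2.INTER_CUBIC)
cv2.imwrite('pics/crop3.png',a)
```

```text
(no output)
```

View pics/crop1.png

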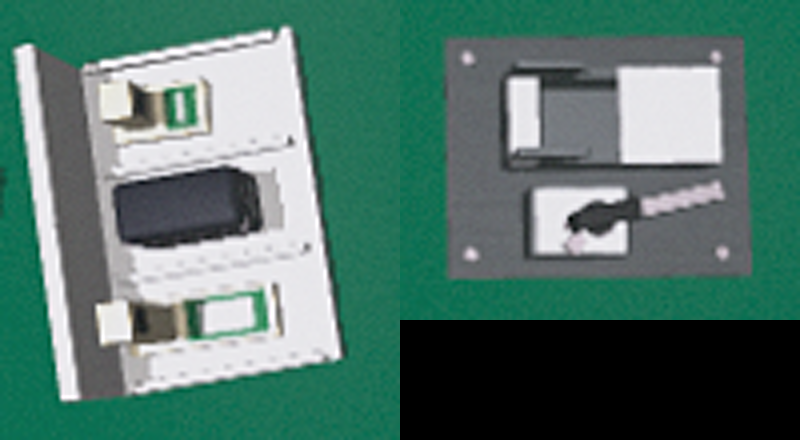

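View pics/crop2.png

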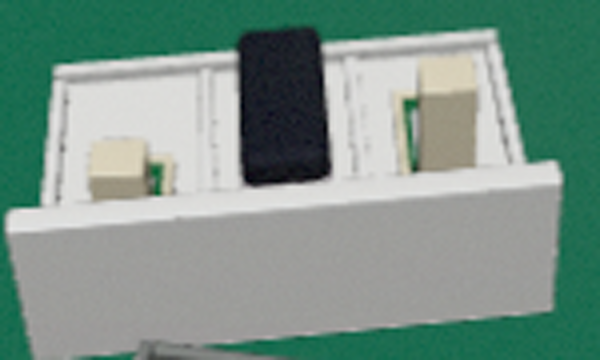

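View pics/crop3.png

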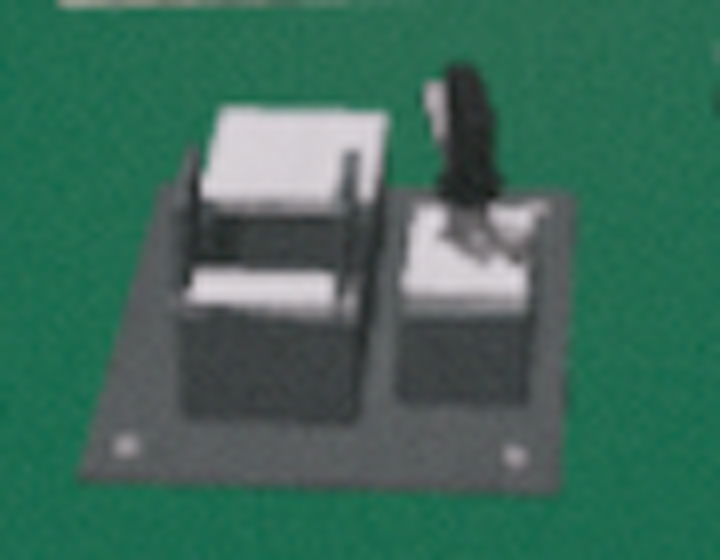

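Run:
```python
from h import *
for n in ['top0','side0']:
    im,de,c=load(n);P=cloud(c,de)
    hsv=cv2.cvtColor(im,cv2.COLOR_BGR2HSV)
    def stat(name,m):
        k,lab,st,ce=cv2.connectedComponentsWithStats(m.astype(np.uint8))
        for i in range(1,k):
            if st[i,4]>12:
                q=P[lab==i]; uv=np.argwhere(lab==i)[:,::-1].astype(np.float32)
                r=cv2.minAreaRect(q[~np.isnan(q[:,0]),:2].astype(np.float32)*1000)
                print(n,name,st[i],np.round(np.nanmedian(q,0),4),'rect mm',np.round(r[0],1),np.round(r[1],1),round(r[2],1))
    z=P[...,2];x=P[...,0];y=P[...,1]
    tr=(x>.35)&(x<.65)&(y>.12)&(y<.45)
    stat('z>.09 tray',tr&(z>.092)&(z<.11))
    ne=(x>.38)&(x<.62)&(y>-.32)&(y<-.05)
    stat('deck',ne&(abs(z-.05)<.004)&(hsv[...,2]>170))
    stat('cheek',ne&(z>.075)&(z<.09))
    stat('fin',ne&(z>.09)&(z<.115))
    stat('pad',(x>.3)&(x<.6)&(y>-.1)&(y<.15)&(z<.01)&(hsv[...,2]<60)&(hsv[...,1]<120))
```

```text
top0 z>.09 tray [129 215  11  11 103] [0.4612 0.3093 0.1041] rect mm [461.4 311.2] [23.9 21.4] 6.5
top0 deck [334 162  26  24 585] [ 0.5637 -0.2103  0.05  ] rect mm [ 563.8 -210.6] [63.5 59.4] 88.3
top0 deck [307 164   8  19 128] [ 0.57   -0.1195  0.0496] rect mm [ 567.4 -119.1] [18.1 45.2] 89.0
top0 deck [314 193   9  15  57] [ 0.5017 -0.1341  0.0468] rect mm [ 499.3 -134.6] [20.5 35.3] 87.6
top0 deck [325 203   8   5  19] [ 0.4855 -0.1614  0.0471] rect mm [ 485.9 -160.5] [17.4 10.2] 88.4
top0 cheek [309 160  18   3  53] [ 0.5914 -0.1308  0.0849] rect mm [ 591.5 -131.8] [41.4  5.4] 88.0
top0 cheek [309 182  18   3  46] [ 0.5379 -0.129   0.0854] rect mm [ 538.1 -129.5] [40.7  4.4] 87.9
top0 fin [323 195  17   8  85] [ 0.498  -0.1574  0.1036] rect mm [ 498.2 -158.1] [11.9 37.1] 11.1
top0 pad [ 214  185   58   71 3076] [0.4566 0.0575 0.0032] rect mm [457.6  58.1] [127.8 168.2] 78.9
side0 z>.09 tray [259 293  15  15 199] [0.461  0.3163 0.1041] rect mm [461.  312.3] [24.  22.2] 7.1
side0 deck [220 169  23  11 201] [ 0.5664 -0.2101  0.0518] rect mm [ 564.4 -208.8] [64.  59.7] 88.9
side0 deck [246 181  14  11  84] [ 0.507  -0.1365  0.0479] rect mm [ 500.8 -147.8] [35.1 55.9] 2.9
side0 deck [219 189  17   4  65] [ 0.5675 -0.1163  0.0514] rect mm [ 567.5 -116.5] [42.8 20.1] 4.3
side0 cheek [250 169   7  10  32] [ 0.4987 -0.1411  0.0834] rect mm [ 503.6 -153.4] [12.2 35.1] 32.9
side0 cheek [216 173   4  12  30] [ 0.592  -0.1254  0.0854] rect mm [ 592.6 -130.1] [41.5  4.5] 87.8
side0 cheek [236 173   3  12  27] [ 0.5396 -0.122   0.0867] rect mm [ 539.9 -129.2] [42.3  4.7] 89.7
side0 fin [250 162   7  13  65] [ 0.4992 -0.1468  0.1038] rect mm [ 499.9 -157.5] [12.  42.3] 12.7
side0 pad [ 227  228   80   44 2515] [0.4549 0.0662 0.0043] rect mm [457.1  59. ] [130.3 167.8] 78.7
```

```bash
cat > plan.py <<'E'
import numpy as np, heapq
# 2D clearance: sample outlines both ways
def seg(poly,n=3.0):
    out=[]
    for a,b in zip(poly,np.roll(poly,-1,0)):
        k=int(max(2,np.hypot(*(b-a))/n));out.append(a+(b-a)*np.linspace(0,1,k,endpoint=False)[:,None])
    return np.vstack(out)
def box(x0,x1,z0,z1):return (x0,x1,z0,z1)
GZ=86 # grip point own z
coreb=[box(-50,50,0,10),box(16,36,10,100),box(1,16,GZ-21,140),box(36,51,GZ-21,140),box(-17,69,GZ+52,220)]
nest=[box(-89,-26,44,50),box(26,44,44,50),box(-120,80,-20,4),box(-89,-84,0,50),box(38,44,0,50)]
def rectpts(b):
    x0,x1,z0,z1=b;return seg(np.array([[x0,z0],[x1,z0],[x1,z1],[x0,z1]],float))
def sd(b,p): # signed distance to box
    x0,x1,z0,z1=b
    dx=np.maximum(x0-p[...,0],p[...,0]-x1);dz=np.maximum(z0-p[...,1],p[...,1]-z1)
    return np.hypot(np.maximum(dx,0),np.maximum(dz,0))+np.minimum(np.maximum(dx,dz),0)
CP=np.vstack([rectpts(b) for b in coreb]);NP=np.vstack([rectpts(b) for b in nest])
def clear(px,pz,th):
    c,s=np.cos(th),np.sin(th)
    W=np.c_[px+c*CP[:,0]-s*CP[:,1],pz+s*CP[:,0]+c*CP[:,1]]
    d=min(sd(b,W).min() for b in nest)
    q=NP-[px,pz];L=np.c_[c*q[:,0]+s*q[:,1],-s*q[:,0]+c*q[:,1]]
    return min(d,min(sd(b,L).min() for b in coreb))
if __name__=='__main__':
    X=np.arange(-60,31,2);Z=np.arange(4,131,2);TH=np.arange(0,62,2)
    C=np.zeros((len(X),len(Z),len(TH)))
    for k,t in enumerate(TH):
        for i,x in enumerate(X):
            for j,z in enumerate(Z):
                C[i,j,k]=clear(x,z,np.radians(t))
    np.save('C.npy',C)
    # start: z=130 high with any th, goal: flat (z=4,th=0,x in -34..-24). widest path
    best={};h=[];par={}
    for i in range(len(X)):
        for k in range(len(TH)):
            if C[i,-1,k]>3: heapq.heappush(h,(-C[i,-1,k].clip(-9,6),0,(i,len(Z)-1,k),None))
    goal=(list(X).index(-28),1,0)   # z=6
    C2=C.copy()
    while h:
        c,l,n,p=heapq.heappop(h)
        if n in par: continue
        par[n]=p
        if n==goal: print('bottleneck',-c,'len',l);break
        for d in np.ndindex(3,3,3):
            m=(n[0]+d[0]-1,n[1]+d[1]-1,n[2]+d[2]-1)
            if m==n or m in par or not all(0<=a<b for a,b in zip(m,C.shape)): continue
            heapq.heappush(h,(max(c,-min(C[m],6)),l+1,m,n))
    path=[];n=goal
    while n: path.append((X[n[0]],Z[n[1]],TH[n[2]],round(C[n],1)));n=par[n]
    for p in path[::-1]: print(*p)
E
python3 plan.py
```

```text
bottleneck 2.0 len 67
-24 130 20 62.9
-22 128 22 59.3
-20 126 24 55.7
-18 124 26 52.1
-16 122 28 48.5
-14 120 30 45.0
-12 118 32 41.5
-10 116 34 38.0
-8 114 36 34.6
-6 112 38 31.2
-4 110 40 27.9
-2 108 42 24.5
0 106 44 21.3
2 104 46 18.0
4 102 48 14.8
6 100 50 11.7
8 98 52 9.2
10 96 54 8.4
12 94 56 7.7
14 92 58 7.0
14 90 60 6.6
14 88 60 6.3
14 86 60 6.3
14 84 60 6.3
14 82 60 6.3
14 80 60 6.7
14 78 60 7.6
12 76 60 6.9
10 74 60 6.2
10 72 60 7.2
10 70 58 6.8
10 68 56 6.4
10 66 54 6.2
10 64 52 6.1
10 62 50 6.0
10 60 48 6.0
10 58 46 6.2
8 56 46 6.1
6 54 46 6.1
6 52 44 6.5
6 50 42 7.0
4 48 40 6.2
2 46 40 6.5
0 44 38 6.0
-2 42 38 6.4
-4 40 36 6.2
-6 38 34 6.0
-8 36 32 5.5
-10 36 32 5.3
-12 34 30 5.0
-14 34 28 4.5
-16 32 28 3.8
-18 32 28 4.4
-20 32 26 3.4
-22 30 26 3.6
-24 28 24 3.7
-26 28 22 4.8
-28 26 20 4.9
-28 24 18 4.5
-28 22 16 4.2
-28 20 14 3.9
-28 18 12 3.6
-28 16 10 3.3
-30 14 8 3.0
-30 12 6 2.8
-30 10 4 2.5
-30 8 2 2.3
-28 6 0 2.0
```

```bash
cat > plan2.py <<'E'
from plan import *
X=np.arange(-60,31,2);Z=np.arange(4,131,2);TH=np.arange(0,62,2)
C=np.load('C.npy')
# body vs cheek
B=coreb[4];ch=box(2,44,0,86);Bp=rectpts(B);Cp=rectpts(ch)
D=np.zeros_like(C)
for k,t in enumerate(np.radians(TH)):
    c,s=np.cos(t),np.sin(t)
    W0=np.c_[c*Bp[:,0]-s*Bp[:,1],s*Bp[:,0]+c*Bp[:,1]]
    for i,x in enumerate(X):
        for j,z in enumerate(Z):
            q=Cp-[x,z];L=np.c_[c*q[:,0]+s*q[:,1],-s*q[:,0]+c*q[:,1]]
            D[i,j,k]=min(sd(ch,W0+[x,z]).min(),sd(B,L).min())
C=np.minimum(C,D)
def run(tmax,show=False):
    h=[];par={};K=tmax//2+1
    for i in range(len(X)):
        for k in range(K):
            if C[i,-1,k]>3: heapq.heappush(h,(0,(i,len(Z)-1,k),None))
    goal=(list(X).index(-28),1,0);dist={}
    w=lambda m:1+ 60*max(0,6-C[m])**2/36*(1 if C[m]>0 else 1e6)+max(0,3.5-C[m])**2*50
    while h:
        c,n,p=heapq.heappop(h)
        if n in par: continue
        par[n]=p
        if n==goal:break
        for d in np.ndindex(3,3,3):
            m=(n[0]+d[0]-1,n[1]+d[1]-1,n[2]+d[2]-1)
            if m==n or m in par or not (0<=m[0]<len(X) and 0<=m[1]<len(Z) and 0<=m[2]<K) or C[m]<0.5: continue
            heapq.heappush(h,(c+w(m)*np.linalg.norm(np.array(d)-1),m,n))
    if goal not in par: return print(tmax,'none')
    path=[];n=goal
    while n: path.append((int(X[n[0]]),int(Z[n[1]]),int(TH[n[2]]),round(float(C[n]),1)));n=par[n]
    path=path[::-1]
    print(tmax,'min clear above z10',min(p[3] for p in path if p[1]>10))
    if show: print(path)
for t in [34,38,42,46,50,54]: run(t,t in(38,42,46))
E
python3 plan2.py
```

```text
34 min clear above z10 3.4
38 min clear above z10 3.4
[(26, 130, 38, 50.8), (26, 128, 38, 48.9), (26, 126, 38, 46.9), (26, 124, 38, 45.0), (26, 122, 38, 43.1), (26, 120, 38, 41.2), (26, 118, 38, 39.3), (26, 116, 38, 37.4), (26, 114, 38, 35.5), (26, 112, 38, 33.7), (26, 110, 38, 31.8), (26, 108, 38, 30.0), (26, 106, 38, 28.2), (26, 104, 38, 26.4), (26, 102, 38, 24.7), (26, 100, 38, 23.0), (26, 98, 38, 21.3), (26, 96, 38, 19.8), (26, 94, 38, 18.3), (26, 92, 38, 16.9), (26, 90, 38, 15.6), (26, 88, 38, 14.4), (26, 86, 38, 13.1), (26, 84, 38, 11.9), (26, 82, 38, 10.7), (26, 80, 38, 9.4), (26, 78, 38, 8.2), (26, 76, 38, 7.1), (26, 74, 38, 6.5), (26, 72, 38, 6.4), (26, 70, 38, 6.4), (26, 68, 38, 6.4), (26, 66, 38, 6.5), (26, 64, 38, 7.1), (24, 62, 38, 6.6), (22, 60, 38, 6.9), (20, 58, 38, 7.3), (18, 56, 36, 6.2), (16, 54, 36, 6.6), (14, 52, 36, 7.0), (12, 50, 34, 6.3), (10, 48, 34, 6.8), (8, 46, 34, 6.7), (6, 44, 34, 6.2), (4, 44, 34, 6.8), (2, 42, 34, 6.8), (0, 40, 34, 6.2), (-2, 40, 34, 6.7), (-4, 38, 34, 6.0), (-6, 38, 34, 6.0), (-8, 36, 32, 5.5), (-10, 36, 32, 5.3), (-12, 34, 30, 5.0), 
[... 2554 characters left out ...]
, 42, 6.4), (12, 56, 42, 6.5), (10, 54, 42, 6.7), (8, 52, 42, 6.8), (6, 50, 42, 7.0), (4, 48, 40, 6.2), (2, 46, 40, 6.5), (0, 44, 38, 6.0), (-2, 42, 38, 6.4), (-4, 40, 36, 6.2), (-6, 38, 34, 6.0), (-8, 36, 32, 5.5), (-10, 36, 32, 5.3), (-12, 34, 30, 5.0), (-14, 34, 30, 4.7), (-16, 34, 30, 3.7), (-18, 32, 28, 4.4), (-20, 32, 28, 3.4), (-22, 30, 26, 3.6), (-24, 30, 24, 3.6), (-26, 28, 22, 4.8), (-26, 28, 20, 5.0), (-28, 26, 18, 5.4), (-26, 24, 16, 5.5), (-26, 22, 14, 5.8), (-26, 20, 12, 5.6), (-26, 20, 10, 7.0), (-26, 18, 8, 7.0), (-26, 16, 6, 6.8), (-26, 14, 4, 6.5), (-26, 12, 2, 6.3), (-28, 10, 0, 6.0), (-28, 8, 0, 4.0), (-28, 6, 0, 2.0)]
50 min clear above z10 3.4
54 min clear above z10 3.4
```

```bash
cat > mv.py <<'E'
from h import *
import sys
# usage: mv.py x y z yaw_of_tool_x [tilt about world axis nest-y...]
def down(yaw):
    y=np.radians(yaw);c,s=np.cos(y),np.sin(y)
    return np.array([[c,s,0],[s,-c,0],[0,0,-1.]])
def tilted(yaw,axis_yaw,th):
    a=np.radians(axis_yaw);return R.from_rotvec(np.radians(th)*np.array([np.cos(a),np.sin(a),0])).as_matrix()@down(yaw)
def row(pos_mm,Rt,s=None):
    s=s or bot.read_state();T=T_tool(s)
    d=T[:3,:3].T@(np.array(pos_mm)-T[:3,3]*1000)
    w=np.degrees(R.from_matrix(T[:3,:3].T@Rt).as_rotvec())
    return np.round(d,1),np.round(w,2)
def st():
    s=bot.read_state();T=T_tool(s)
    print('t %.2f pos %s yawx %.2f tilt %.2f F %s w %.3f q %s'%(s['time'],np.round(np.array(s['tool_pos'])*1000,1),np.degrees(np.arctan2(T[1,0],T[0,0])),np.degrees(np.arccos(-T[2,2])),np.round(s['wrist_force'],1),s['width'],np.round(s['q'],2)))
if __name__=='__main__':
    st()
    a=[float(v) for v in sys.argv[1:]]
    for i in range(0,len(a),4): print(*row(a[i:i+3],down(a[i+3])))
E
python3 mv.py 480 -150 300 50 461 312 180 96.5
```

```text
t 0.15 pos [ 156.9 -655.9  230.2] yawx 13.45 tilt 0.10 F [-0.6 -0.6  0.9] w 1.000 q [-1.37  0.26  1.61  0.    1.27 -0.04]
[ 431.9 -417.   -69. ] [ -0.1   -0.04 -36.55]
[ 520.9 -870.5   51.8] [-8.000e-02 -8.000e-02 -8.305e+01]
```

arm_command(targets="432 -417 -69 0 0 -36.5 0.6; 432 -417 -69 0 0 -36.5 0.6; 432 -417 -69 0 0 -36.5 0.6; 432 -417 -69 0 0 -36.5 0.6; 432 -417 -69 0 0 -36.5 0.6; 432 -417 -69 0 0 -36.5 0.6; 432 -417 -69 0 0 -36.5 0.6; 432 -417 -69 0 0 -36.5 0.6; 432 -417 -69 0 0 -36.5 0.6; 432 -417 -69 0 0 -36.5 0.6")

```text
time: 0.98
tool_pos: [0.3802, -0.3056, 0.279]
tcp_rot: [2.848, 1.326, 0.0]
wrist_force: [1.1, -0.0, -0.1]
width: 0.6
```

```bash
python3 mv.py 480 -150 300 50 461 312 180 96.5
```

```text
t 0.98 pos [ 380.2 -305.6  279. ] yawx 49.93 tilt 0.01 F [ 1.1 -0.  -0.1] w 0.600 q [-0.73 -0.12  1.93  0.    1.34 -0.03]
[183.3 -23.8 -21. ] [ 0.01 -0.   -0.07]
[ 524.6 -335.8   99. ] [ 1.000e-02 -0.000e+00 -4.657e+01]
```

arm_command(targets="525 -336 60 0 0 -46.5 0.6; 525 -336 60 0 0 -46.5 0.6; 525 -336 60 0 0 -46.5 0.6; 525 -336 60 0 0 -46.5 0.6; 525 -336 60 0 0 -46.5 0.6; 525 -336 60 0 0 -46.5 0.6; 525 -336 60 0 0 -46.5 0.6; 525 -336 60 0 0 -46.5 0.6; 525 -336 60 0 0 -46.5 0.6; 525 -336 60 0 0 -46.5 0.6")

```text
time: 1.82
tool_pos: [0.4329, 0.1058, 0.2388]
tcp_rot: [2.092, 2.343, 0.001]
wrist_force: [0.5, -0.6, -0.7]
width: 0.602
```

```bash
python3 mv.py 461 312 220 96.5 461 312 180 96.5
```

```text
t 1.82 pos [432.9 105.8 238.8] yawx 96.47 tilt 0.03 F [ 0.5 -0.6 -0.7] w 0.602 q [ 0.18 -0.19  2.06 -0.    1.27  0.07]
[201.8  51.1  18.8] [ 0.03  0.01 -0.03]
[201.8  51.1  58.8] [ 0.03  0.01 -0.03]
```

arm_command(targets="202 51 39 0 0 0 0.6; 202 51 39 0 0 0 0.6; 202 51 39 0 0 0 0.6; 202 51 39 0 0 0 0.6; 202 51 39 0 0 0 0.6; 202 51 39 0 0 0 0.6; 202 51 39 0 0 0 0.6")

```text
time: 2.4
tool_pos: [0.4605, 0.3119, 0.1984]
tcp_rot: [-2.088, -2.346, 0.004]
wrist_force: [-0.9, -1.2, 0.9]
width: 0.597
```

```bash
python3 mv.py 461 312 180 96.5
python3 - <<'E'
from h import *
shot('wrist','w1')
E
```

```text
t 2.40 pos [460.5 311.9 198.4] yawx 96.67 tilt 0.15 F [-0.9 -1.2  0.9] w 0.597 q [0.55 0.07 1.9  0.   1.18 0.43]
[ 0.   0.5 18.4] [-0.14  0.06  0.17]
```

View pics/w1.png

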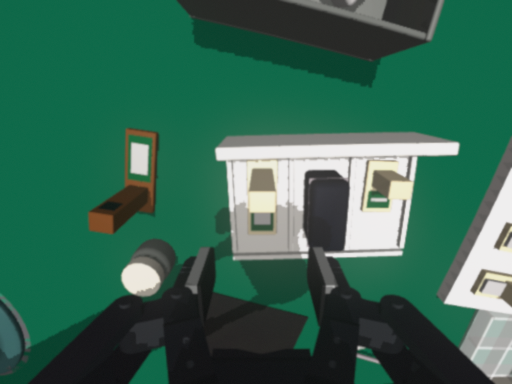

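Run:
```python
from h import *
im,de,c=load('w1');P=cloud(c,de)
z=P[...,2]
m=(z>.096)&(z<.11)&(abs(P[...,0]-.461)<.05)&(abs(P[...,1]-.312)<.05)
q=P[m];print(m.sum(),np.round(np.median(q,0),4),cv2.minAreaRect(q[:,:2].astype(np.float32)*1000))
print(proj(c,[[.461,.312,.104]]))
```

```text
660 [0.461  0.3138 0.1051] ((461.2167663574219, 312.3490295410156), (23.962074279785156, 20.052743911743164), 6.139381408691406)
[[261.27570179 200.8771756 ]]
```

arm_command(targets="0 0.5 40 0 0 0.2 0.6; 0 0.5 80 0 0 0.2 0.6; 0 0.5 120 0 0 0.2 0.6; 0 0.5 133 0 0 0.2 0.6; 0 0.5 133 0 0 0.2 0.6; 0 0.5 133 0 0 0.2 0.1; 0 0.5 133 0 0 0.2 0.1; 0 0.5 133 0 0 0.2 0.1; 0 0.5 133 0 0 0.2 0.1; 0 0.5 133 0 0 0.2 0.1", newtons=50)

```text
time: 3.28
tool_pos: [0.464, 0.3112, 0.0699]
tcp_rot: [2.096, 2.338, 0.007]
wrist_force: [-0.9, -2.5, 7.4]
width: 0.272
```

```bash
python3 mv.py 461.2 312.3 150 96.5
```

```text
t 3.28 pos [464.  311.2  69.9] yawx 96.26 tilt 0.29 F [-0.9 -2.5  7.4] w 0.272 q [ 0.55  0.2   2.01 -0.    0.93  0.44]
[  1.6  -2.3 -80.2] [ 0.27 -0.1  -0.24]
```

arm_command(targets="0 0 0 0 0 0 0.1; 0 0 0 0 0 0 0.1")

```text
time: 3.45
tool_pos: [0.464, 0.3112, 0.0698]
tcp_rot: [2.095, 2.338, 0.007]
wrist_force: [-0.1, -1.6, 7.1]
width: 0.275
```

```bash
python3 mv.py 461.2 312.3 150 96.5;python3 - <<'E'
from h import *
shot('wrist','w2')
E
```

```text
t 3.45 pos [464.  311.2  69.8] yawx 96.27 tilt 0.28 F [-0.1 -1.6  7.1] w 0.275 q [ 0.55  0.2   2.01 -0.    0.93  0.44]
[  1.5  -2.3 -80.2] [ 0.26 -0.09 -0.23]
```

View pics/w2.png

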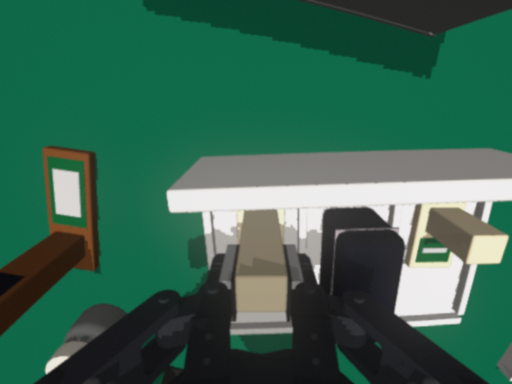

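arm_command(targets="0 0 -20 0 0 0 0.1; 0 0 -50 0 0 0 0.1; 0 0 -90 0 0 0 0.1; 0 0 -110 0 0 0 0.1; 0 0 -120 0 0 0 0.1; 0 0 -120 0 0 0 0.1")

```text
time: 4.0
tool_pos: [0.4637, 0.3114, 0.1907]
tcp_rot: [2.096, 2.338, 0.01]
wrist_force: [-0.7, 0.4, -1.4]
width: 0.274
```

```bash
python3 mv.py 458 84.5 130 88.4
```

```text
t 4.00 pos [463.7 311.4 190.7] yawx 96.26 tilt 0.39 F [-0.7  0.4 -1.4] w 0.274 q [0.55 0.07 1.91 0.   1.16 0.44]
[-225.1  -30.8   59.8] [ 0.34 -0.19  7.86]
```

arm_command(targets="-225 -31 60 0.3 -0.2 7.9 0.1; -225 -31 60 0.3 -0.2 7.9 0.1; -225 -31 60 0.3 -0.2 7.9 0.1; -225 -31 60 0.3 -0.2 7.9 0.1; -225 -31 60 0.3 -0.2 7.9 0.1; -225 -31 60 0.3 -0.2 7.9 0.1; -225 -31 60 0.3 -0.2 7.9 0.1; -225 -31 60 0.3 -0.2 7.9 0.1; -225 -31 60 0.3 -0.2 7.9 0.1")

```text
time: 4.75
tool_pos: [0.4548, 0.0834, 0.1258]
tcp_rot: [-2.252, -2.187, 0.012]
wrist_force: [-0.8, -0.0, -1.0]
width: 0.273
```

```bash
python3 mv.py 458 84.5 74 88.4
python3 - <<'E'
from h import *
shot('side','s2');shot('wrist','w3')
E
```

```text
t 4.75 pos [454.8  83.4 125.8] yawx 88.31 tilt 0.45 F [-0.8 -0.  -1. ] w 0.273 q [ 0.13 -0.04  2.15 -0.    1.04  0.16]
[ 1.4  3.5 51.7] [-0.4   0.2  -0.09]
```

View pics/s2.png

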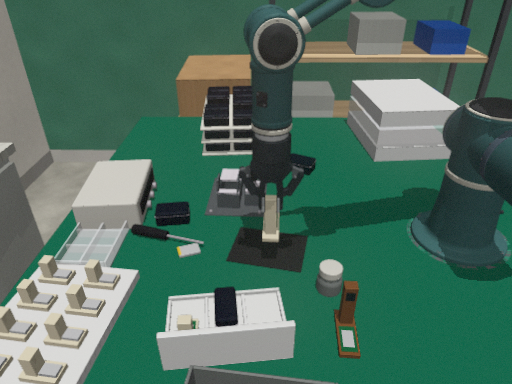

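View pics/w3.png

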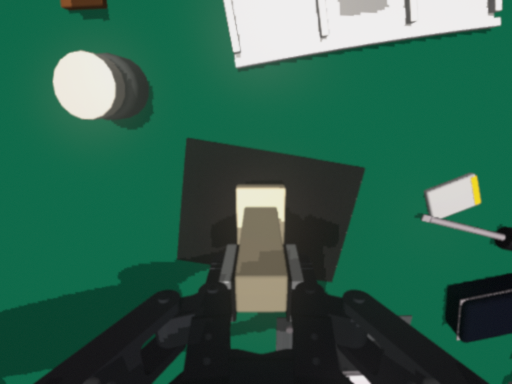

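arm_command(targets="1.5 3.5 30 -0.4 0.2 0 0.1; 1.5 3.5 45 -0.4 0.2 0 0.1; 1.5 3.5 52 -0.4 0.2 0 0.1; 1.5 3.5 54 -0.4 0.2 0 0.1; 1.5 3.5 54 -0.4 0.2 0 0.1")

```text
time: 5.27
tool_pos: [0.4587, 0.0851, 0.0727]
tcp_rot: [2.251, 2.19, 0.001]
wrist_force: [-0.2, -1.1, -0.9]
width: 0.276
```

```bash
python3 mv.py 458 84.5 69 88.4
```

```text
t 5.27 pos [458.7  85.1  72.7] yawx 88.43 tilt 0.07 F [-0.2 -1.1 -0.9] w 0.276 q [ 0.13  0.03  2.19 -0.    0.92  0.16]
[-0.6 -0.7  3.7] [0.07 0.02 0.03]
```

arm_command(targets="0 0 2 0 0 0 0.1; 0 0 4 0 0 0 0.1; 0 0 4.5 0 0 0 0.1; 0 0 4.5 0 0 0 0.1")

```text
time: 5.6
tool_pos: [0.4593, 0.0844, 0.0689]
tcp_rot: [2.251, 2.188, 0.003]
wrist_force: [0.5, -0.3, -0.2]
width: 0.278
```

arm_command(targets="0 0 1 0 0 0 0.1; 0 0 2 0 0 0 0.1; 0 0 2 0 0 0 0.1")

```text
time: 5.85
tool_pos: [0.4596, 0.0843, 0.0688]
tcp_rot: [2.252, 2.188, 0.002]
wrist_force: [-6.1, -1.9, 14.0]
width: 0.274
```

arm_command(targets="0 0 -1 0 0 0 0.35; 0 0 -1 0 0 0 0.5; 0 0 -1 0 0 0 0.6; 0 0 -1 0 0 0 0.6; 0 0 -30 0 0 0 0.6; 0 0 -65 0 0 0 0.6; 0 0 -100 0 0 0 0.6; 0 0 -100 0 0 0 0.6; 0 0 -100 0 0 0 0.6")

```text
time: 6.6
tool_pos: [0.4609, 0.0847, 0.1691]
tcp_rot: [2.249, 2.186, 0.009]
wrist_force: [-0.1, -0.5, -1.1]
width: 0.6
```

```bash
cat > post.py <<'E'
from h import *
import sys
def post(tag,zmin,zmax,xc,yc,r=.06):
    im,de,c=load(tag);P=cloud(c,de);z=P[...,2]
    hsv=cv2.cvtColor(im,cv2.COLOR_BGR2HSV)
    m=(z>zmin)&(z<zmax)&(abs(P[...,0]-xc)<r)&(abs(P[...,1]-yc)<r)&(hsv[...,2]>90)
    k,lab,stt,ce=cv2.connectedComponentsWithStats(m.astype(np.uint8))
    i=1+np.argmax(stt[1:,4]);q=P[lab==i]
    print(tag,len(q),np.round(np.median(q,0),4),[np.round(v,1) for v in cv2.minAreaRect(q[:,:2].astype(np.float32)*1000)])
E
python3 - <<'E'
from h import *; from post import post
for n in ['wrist','top','side']:
    shot(n,n+'4');post(n+'4',.095,.112,.458,.085)
    post(n+'4',.009,.02,.458,.06,.08)
import mv; mv.st()
E
```

```text
wrist4 827 [0.4596 0.0872 0.1042] [array([459.6,  85.7]), array([20.4, 23.9]), np.float64(88.0)]
wrist4 1152 [0.4588 0.0823 0.0144] [array([458.6,  59.4]), array([99.4, 35.9]), np.float64(88.8)]Traceback (most recent call last):
  File "<stdin>", line 3, in <module>
  File "post.py", line 8, in post
    i=1+np.argmax(stt[1:,4]);q=P[lab==i]
        ~~~~~~~~~^^^^^^^^^^^
    return _wrapfunc(a, 'argmax', axis=axis, out=out, **kwds)
    return bound(*args, **kwds)
ValueError: attempt to get argmax of an empty sequence
```

View pics/wrist4.png

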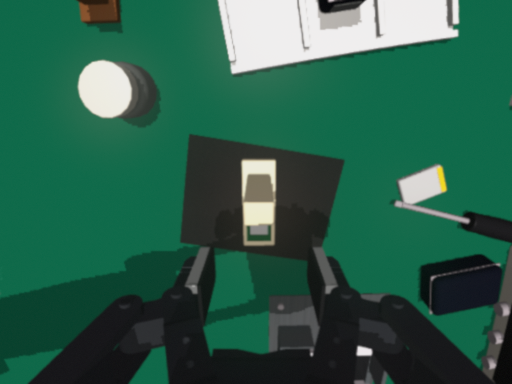

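```bash
python3 mv.py 459.6 85.7 150 -1.6
```

```text
t 6.70 pos [458.1  84.3 165.7] yawx 88.35 tilt 0.06 F [ 0.2  0.8 -0.6] w 0.600 q [ 0.13 -0.09  2.11 -0.    1.12  0.16]
[ 1.4  1.5 15.7] [ 7.000e-02 -2.000e-02  8.995e+01]
```

arm_command(targets="1.4 1.5 15 0 0 90 0.6; 1.4 1.5 15 0 0 90 0.6; 1.4 1.5 15 0 0 90 0.6; 1.4 1.5 15 0 0 90 0.6; 1.4 1.5 15 0 0 90 0.6; 1.4 1.5 15 0 0 90 0.6; 1.4 1.5 15 0 0 90 0.6; 1.4 1.5 15 0 0 90 0.6; 1.4 1.5 15 0 0 90 0.6; 1.4 1.5 15 0 0 90 0.6")

```text
time: 7.53
tool_pos: [0.4584, 0.0855, 0.1489]
tcp_rot: [3.109, 0.447, -0.004]
wrist_force: [-0.8, -0.2, 0.4]
width: 0.6
```

```bash
python3 mv.py 459.6 85.7 150 -1.6
```

```text
t 7.53 pos [458.4  85.5 148.9] yawx 16.38 tilt 0.17 F [-0.8 -0.2  0.4] w 0.600 q [ 0.13 -0.06  2.12 -0.    1.09  1.42]
[ 1.2  0.1 -1.1] [ 0.04  0.16 17.98]
```

arm_command(targets="1.2 0 0 0 0 18 0.6; 1.2 0 0 0 0 18 0.6; 1.2 0 0 0 0 18 0.6; 1.2 0 0 0 0 18 0.6; 1.2 0 0 0 0 18 0.6")

```text
time: 7.95
tool_pos: [0.46, 0.0859, 0.1495]
tcp_rot: [3.141, -0.032, -0.002]
wrist_force: [-0.5, 0.3, -0.5]
width: 0.598
```

```bash
python3 - <<'E'
from h import *; from post import post
for n in ['wrist']:
    shot(n,n+'5');post(n+'5',.095,.112,.458,.085)
    post(n+'5',.009,.02,.458,.06,.08)
E
python3 mv.py 459.6 85.7 69 -1.6
```

```text
wrist5 934 [0.4628 0.085  0.1042] [array([460.7,  84.9]), array([19.6, 24. ]), np.float64(88.8)]
wrist5 2269 [0.4627 0.0534 0.0146] [array([460.2,  59.2]), array([100.2,  35.5]), np.float64(88.7)]
t 8.00 pos [460.3  85.9 149.9] yawx -1.15 tilt 0.07 F [-0.  -0.  -0.4] w 0.602 q [ 0.13 -0.06  2.12 -0.    1.09  1.72]
[-0.6  0.2 80.9] [0.05 0.05 0.45]
```

View pics/wrist5.png

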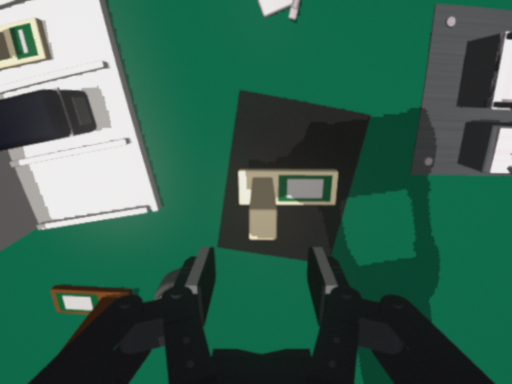

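arm_command(targets="0 0.5 40 0 0 0.3 0.6; 0 0.5 75 0 0 0.3 0.6; 0 0.5 81 0 0 0.3 0.6; 0 0.5 81 0 0 0.3 0.6; 0 0.5 81 0 0 0.3 0.4; 0 0.5 81 0 0 0.3 0.2; 0 0.5 80 0 0 0.3 0.1; 0 0.5 79 0 0 0.3 0.1; 0 0.5 78 0 0 0.3 0.1; 0 0.5 78 0 0 0.3 0.1", newtons=60)

```text
time: 8.83
tool_pos: [0.4622, 0.0857, 0.0745]
tcp_rot: [3.141, -0.043, 0.006]
wrist_force: [-0.3, -0.1, -1.6]
width: 0.222
```

```bash
python3 mv.py 459.6 85.7 69 -1.6
```

```text
t 8.83 pos [462.2  85.7  74.5] yawx -1.56 tilt 0.22 F [-0.3 -0.1 -1.6] w 0.222 q [ 0.13  0.03  2.18 -0.    0.92  1.73]
[-2.6  0.   5.5] [ 0.   -0.22  0.04]
```

```bash
cat > ins.py <<'E'
from mv import *
NY=88.4; NO=np.array([565.2,-152.8])
TC=np.array([26,-1.9,71.5]) # TCP in core
def tgt(px,pz,th,py=0,tc=TC):
    x=np.radians(NY);ex=np.array([np.cos(x),np.sin(x),0]);ey=np.array([-np.sin(x),np.cos(x),0]);ez=np.array([0,0,1])
    c,s=np.cos(np.radians(th)),np.sin(np.radians(th))
    n=np.array([px+c*tc[0]-s*tc[2],py+tc[1],pz+s*tc[0]+c*tc[2]])
    pos=np.r_[NO,0]+n[0]*ex+n[1]*ey+n[2]*ez
    return pos,tilted(NY-90,NY-90,th)
def rows(L):
    st();s=bot.read_state()
    for p in L:
        a,b=row(*tgt(*p),s);print(p,'%.1f %.1f %.1f  %.1f %.1f %.1f'%(*a,*b))
def where(tc=TC):
    s=bot.read_state();T=T_tool(s)
    x=np.radians(NY);N=np.array([[np.cos(x),-np.sin(x),0],[np.sin(x),np.cos(x),0],[0,0,1]])
    # core axes in tool at upright: R_core = R_tool * (down(NY-90))^-1 * Rz(NY)
    Rc=T[:3,:3]@down(NY-90).T
    th=np.degrees(np.arctan2((Rc@np.array([np.cos(x),np.sin(x),0]))[2],(Rc@[0,0,1])[2]))
    o=np.array(s['tool_pos'])*1000-Rc@N@tc
    o=N.T@(o-np.r_[NO,0]);print('core nest pos',np.round(o,1),'th %.1f'%th)
E
python3 - <<'E'
from ins import *
where(); rows([(26,130,0),(26,130,20),(26,130,38)])
E
```

```text
core nest pos [209.5 111.2   3. ] th -0.0
t 8.83 pos [462.2  85.7  74.5] yawx -1.56 tilt 0.22 F [-0.3 -0.1 -1.6] w 0.222 q [ 0.13  0.03  2.18 -0.    0.92  1.73]
(26, 130, 0) 111.9 183.6 -126.6  0.0 -0.2 0.0
(26, 130, 20) 111.9 209.6 -131.2  20.0 -0.2 0.1
(26, 130, 38) 111.8 233.1 -127.5  38.0 -0.2 0.1
```

arm_command(targets="0 0 -15 0 0 0 0.1; 0 0 -50 0 0 0 0.1; 0 0 -90 0 0 0 0.1; 20 30 -127 0 0 0 0.1; 50 70 -127 0 0 0 0.1; 80 110 -127 0 0 0 0.1; 105 145 -127 0 0 0 0.1; 112 180 -127 0 0 0 0.1; 112 184 -127 0 0 0 0.1; 112 184 -127 0 0 0 0.1")

```text
time: 9.67
tool_pos: [0.5696, -0.1059, 0.2009]
tcp_rot: [3.139, -0.049, 0.005]
wrist_force: [0.0, -1.1, -0.9]
width: 0.224
```

Run:
```python
from ins import *
from post import post
shot('wrist','w6')
shot('top','t6'); shot('side','s6')
where()
```

```text
core nest pos [ 25.8   0.8 128.8] th 0.0
```

View pics/w6.png

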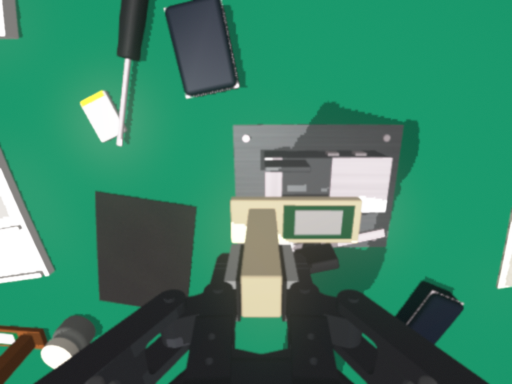

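View pics/s6.png

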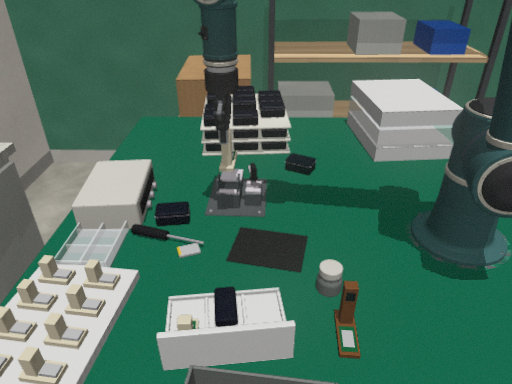

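Run:
```python
from ins import *
im,de,c=load('w6');P=cloud(c,de)*1000
x=np.radians(NY);N=np.array([[np.cos(x),-np.sin(x),0],[np.sin(x),np.cos(x),0],[0,0,1]])
Q=(P-np.r_[NO,0])@N
hsv=cv2.cvtColor(im,cv2.COLOR_BGR2HSV)
m=(Q[...,2]>128)&(Q[...,2]<150)&(abs(Q[...,1])<60)&(abs(Q[...,0])<120)
q=Q[m];A=np.c_[q[:,:2],np.ones(len(q))];co,*_=np.linalg.lstsq(A,q[:,2],rcond=None)
print('base',len(q),np.round(np.median(q,0),1),'slopes deg',np.degrees(co[:2]),np.round(q.min(0),1),np.round(q.max(0),1),[np.round(v,1) for v in cv2.minAreaRect(q[:,:2].astype(np.float32))],'z at post axis',co@[52,0,1])
m=(Q[...,2]>215)&(Q[...,2]<240)&(abs(Q[...,1])<40)&(abs(Q[...,0]-52)<30)&(hsv[...,2]>110)
q=Q[m];print('top',len(q),np.round(np.median(q,0),1),[np.round(v,1) for v in cv2.minAreaRect(q[:,:2].astype(np.float32))])
# nest deck & cheeks recheck
for nm,a,b in[('deck',47,53),('cheek',80,90)]:
    m=(Q[...,2]>a)&(Q[...,2]<b)&(abs(Q[...,1])<34)&(abs(Q[...,0])<100)&((hsv[...,2]>150) if nm=='deck' else True)
    k,lab,stt,ce=cv2.connectedComponentsWithStats(m.astype(np.uint8))
    for i in range(1,k):
        if stt[i,4]>30:
            q=Q[lab==i];print(nm,len(q),np.round(np.median(q[:,2]),1),np.round(np.percentile(q,2,axis=0),1),np.round(np.percentile(q,98,axis=0),1),[np.round(v,1) for v in cv2.minAreaRect(q[:,:2].astype(np.float32))])
```

```text
base 5095 [ 12.7  -4.6 142.9] slopes deg [-0.52545402  3.26254215] [-29.9 -18.4 133.5] [ 70.7  18.6 149.8] [array([20.5, -0.1]), array([ 36.8, 100.5]), np.float64(89.5)] z at post axis 142.40553845303452
top 2996 [ 47.1  -9.7 232.1] [array([47.2, -1.7]), array([27.9, 31.6]), np.float64(89.6)]
deck 2625 51.5 [-89.1 -31.2  49.8] [-27.7  25.8  52.8] [array([-58.5,  -1.7]), array([64. , 60.5]), np.float64(0.1)]
deck 36 50.3 [ 25.9 -30.9  48. ] [ 43.4 -29.9  52.4] [array([ 34.6, -30.4]), array([17.6,  1. ]), np.float64(0.1)]
deck 415 51.3 [ 25.6 -16.3  50. ] [43.4  9.  52.6] [array([34.4, -3.5]), array([18. , 26.4]), np.float64(0.1)]
cheek 305 87.1 [  2.5 -30.9  82. ] [ 42.8 -25.1  88.8] [array([ 22.3, -28.1]), array([ 5.9, 41.4]), np.float64(88.2)]
```

Run:
```python
from ins import *
im,de,c=load('w6');Tc=c[2]
Ttc=np.array(bot.camera_params('wrist')['T_tool_cam']);Tt=Tc@np.linalg.inv(Ttc)
print('tool at shot',np.round(Tt[:3,3]*1000,1)); st(); where()
shot('wrist','w7');im,de,c=load('w7');print(np.round((c[2]@np.linalg.inv(Ttc))[:3,3]*1000,1)); st()
for tag in['w6','w7']:
    im,de,c=load(tag);Tt=c[2]@np.linalg.inv(Ttc)
    P=cloud(c,de)*1000;L=(P-Tt[:3,3]*1000)@Tt[:3,:3]
    m=(L[...,2]>50)&(L[...,2]<75)&(abs(L[...,0])<30)&(abs(L[...,1])<90)
    q=L[m];print('base tool',len(q),np.round(np.percentile(q,[1,50,99],axis=0),1).tolist(),[np.round(v,1) for v in cv2.minAreaRect(q[:,:2].astype(np.float32))])
    hsv=cv2.cvtColor(im,cv2.COLOR_BGR2HSV)
    m=(L[...,2]<-22)&(L[...,2]>-40)&(abs(L[...,0])<30)&(abs(L[...,1])<20)&(hsv[...,2]>110)
    q=L[m];print('top tool',len(q),np.round(np.percentile(q,[1,50,99],axis=0),1).tolist())
    A=cloud(c,de)*1000
```

```text
tool at shot [ 569.6 -105.9  200.9]
t 9.82 pos [ 567.7 -101.1  200.3] yawx -1.62 tilt 0.06 F [ 0.2  1.  -1. ] w 0.225 q [-0.22  0.1   1.85  0.    1.19  1.38]
core nest pos [ 25.8   0.8 128.8] th 0.0
[ 567.7 -101.1  200.3]
t 9.87 pos [ 567.6 -100.6  200.4] yawx -1.55 tilt 0.07 F [-0.2  0.5 -1.3] w 0.223 q [-0.22  0.1   1.85  0.    1.19  1.38]
base tool 5109 [[-20.9, -22.7, 53.7], [1.4, 34.0, 58.1], [14.8, 75.2, 66.4]] [array([-3.1, 26.4]), array([ 36.8, 100.5]), np.float64(0.3)]
top tool 2564 [[-14.0, -15.1, -39.1], [3.9, -0.1, -31.4], [12.0, 15.1, -22.5]]
base tool 5095 [[-21.0, -22.8, 54.0], [1.3, 33.9, 58.1], [14.8, 75.3, 66.6]] [array([-3.2, 26.5]), array([ 36.7, 100.7]), np.float64(0.1)]
top tool 2557 [[-14.1, -15.1, -39.0], [4.0, -0.1, -31.4], [12.0, 15.0, -22.4]]
```

```bash
sed -i 's/^TC=.*/TC=np.array([26,-4.7,70.0])/' ins.py
python3 - <<'E'
from ins import *
Ttc=np.array(bot.camera_params('wrist')['T_tool_cam'])
im,de,c=load('w7');Tt=c[2]@np.linalg.inv(Ttc)
P=cloud(c,de)*1000;L=(P-Tt[:3,3]*1000)@Tt[:3,:3]
m=(L[...,2]>50)&(L[...,2]<62)&(L[...,0]<11)&(L[...,0]>-16)&(L[...,1]<72)&(L[...,1]>18)
q=L[m];co,*_=np.linalg.lstsq(np.c_[q[:,:2],np.ones(len(q))],q[:,2],rcond=None);print(len(q),np.degrees(co[:2]),np.median(q[:,2]))
where();rows([(26,130,0),(26,120,20),(26,100,38),(26,80,38)])
E
```

```text
2279 [ 0.65538748 -0.29418386] 57.620830000814856
core nest pos [ 26.3   3.7 130.4] th 0.0
t 9.87 pos [ 567.6 -100.6  200.4] yawx -1.55 tilt 0.07 F [-0.2  0.5 -1.3] w 0.223 q [-0.22  0.1   1.85  0.    1.19  1.38]
(26, 130, 0) 3.8 0.3 0.4  -0.0 -0.1 0.1
(26, 120, 20) 3.7 25.8 5.7  20.0 -0.1 0.1
(26, 100, 38) 3.7 48.9 29.2  38.0 -0.0 0.1
(26, 80, 38) 3.7 48.9 49.2  38.0 -0.0 0.1
```

arm_command(targets="3.7 9 1 6.5 0 0 0.1; 3.7 17 3 13 0 0 0.1; 3.7 26 6 20 0 0 0.1; 3.7 34 14 26 0 0 0.1; 3.7 42 21 32 0 0 0.1; 3.7 49 29 38 0 0 0.1; 3.7 49 29 38 0 0 0.1; 3.7 49 29 38 0 0 0.1; 3.7 49 29 38 0 0 0.1")

```text
time: 10.62
tool_pos: [0.5708, -0.1492, 0.1722]
tcp_rot: [-2.48, 0.031, -0.014]
wrist_force: [0.7, 0.6, -0.9]
width: 0.223
```

Run:
```python
from ins import *
where();rows([(26,96,38),(26,80,38),(26,72,38),(26,64,38)])
shot('side','s8');shot('wrist','w8');shot('top','t8')
a=np.hstack([cv2.resize(load('s8')[0][90:220,160:320],(480,390)),cv2.resize(load('t8')[0][120:250,270:400],(320,320))[:,:].copy() if 0 else cv2.resize(load('t8')[0][120:250,270:375],(315,390))])
cv2.imwrite('pics/c8.png',a);where()
```

```text
core nest pos [ 26.2  -0.9 101. ] th 37.9
t 10.62 pos [ 570.8 -149.2  172.2] yawx -1.49 tilt 37.92 F [ 0.7  0.6 -0.9] w 0.223 q [-0.61  0.36  1.73  0.54  1.47  0.81]
(26, 96, 38) -0.8 3.3 3.7  0.1 -0.0 0.1
(26, 80, 38) -0.8 13.2 16.4  0.1 -0.0 0.1
(26, 72, 38) -0.8 18.1 22.7  0.1 -0.0 0.1
(26, 64, 38) -0.9 23.0 29.0  0.1 -0.0 0.1
core nest pos [ 26.3  -1.7 102.5] th 37.8
```

View pics/c8.png

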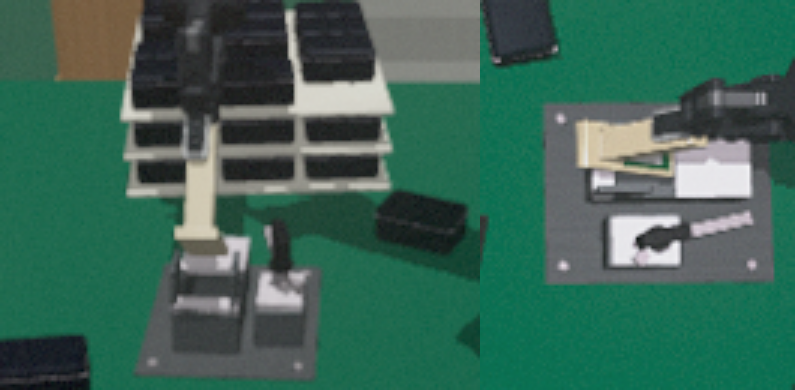

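View pics/w8.png

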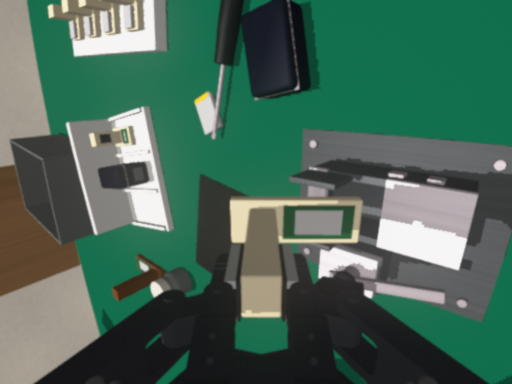

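Run:
```python
from ins import *
where();rows([(26,96,38),(26,80,38),(26,74,38)])
x=np.radians(NY);N=np.array([[np.cos(x),-np.sin(x),0],[np.sin(x),np.cos(x),0],[0,0,1]])
for tag in['t8','s8','w8']:
    im,de,c=load(tag);Q=(cloud(c,de)*1000-np.r_[NO,0])@N
    hsv=cv2.cvtColor(im,cv2.COLOR_BGR2HSV)
    m=(Q[...,2]>105)&(Q[...,2]<160)&(abs(Q[...,1])<45)&(Q[...,0]>35)&(Q[...,0]<80)&(hsv[...,2]>90)&(hsv[...,0]<35)
    q=Q[m];print(tag,len(q),np.round(np.percentile(q,[1,50,99],axis=0),1).tolist())
    m=(abs(Q[...,2]-50)<4)&(abs(Q[...,1])<40)&(Q[...,0]>-95)&(Q[...,0]<-30)&(hsv[...,2]>150)
    q=Q[m];print('deck',len(q),np.round(np.percentile(q,[1,50,99],axis=0),1).tolist())
```

```text
core nest pos [ 26.3  -1.7 102.5] th 37.8
t 10.77 pos [ 571.4 -149.   173.7] yawx -1.42 tilt 37.84 F [-1.1  0.3  0. ] w 0.221 q [-0.61  0.36  1.73  0.54  1.47  0.81]
(26, 96, 38) -1.5 4.5 4.9  0.2 -0.1 0.3
(26, 80, 38) -1.5 14.3 17.5  0.2 -0.1 0.3
(26, 74, 38) -1.6 18.0 22.2  0.2 -0.1 0.3
t8 210 [[35.1, -18.0, 121.8], [48.7, -0.1, 136.7], [64.7, 17.2, 149.6]]
deck 396 [[-88.2, -16.2, 46.8], [-61.5, 8.7, 50.2], [-31.8, 29.4, 53.1]]
s8 145 [[35.4, -17.5, 111.9], [50.0, 0.6, 137.1], [65.0, 16.7, 150.7]]
deck 65 [[-87.3, -28.0, 47.6], [-60.4, 15.9, 51.7], [-31.4, 28.9, 53.9]]
w8 1080 [[35.3, -20.7, 122.5], [52.3, -14.1, 136.4], [60.2, 13.7, 144.1]]
deck 6197 [[-89.4, -31.3, 49.8], [-62.6, -3.6, 51.5], [-30.8, 27.7, 53.2]]
```

arm_command(targets="-0.8 9 11 0.2 0 0.3 0.1; -0.8 14 17.5 0.2 0 0.3 0.1; -0.8 18 22 0.2 0 0.3 0.1; -0.8 18 22 0.2 0 0.3 0.1; -0.8 18 22 0.2 0 0.3 0.1")

```text
time: 11.18
tool_pos: [0.5693, -0.1506, 0.1424]
tcp_rot: [-2.474, 0.04, -0.01]
wrist_force: [0.1, -0.1, -0.9]
width: 0.22
```

Run:
```python
from ins import *
where();rows([(26,70,38),(26,64,38),(22,60,38),(18,56,37),(14,52,36),(8,47,34.5),(3,43,34)])
```

```text
core nest pos [25.3  0.8 71.3] th 38.2
t 11.18 pos [ 569.3 -150.6  142.4] yawx -1.80 tilt 38.25 F [ 0.1 -0.1 -0.9] w 0.220 q [-0.61  0.39  1.75  0.55  1.43  0.79]
(26, 70, 38) 0.7 -0.1 1.6  -0.2 0.0 -0.3
(26, 64, 38) 0.7 3.7 6.3  -0.2 0.0 -0.3
(22, 60, 38) 0.7 9.3 7.0  -0.2 0.0 -0.3
(18, 56, 37) 0.7 13.7 8.1  -1.2 0.0 -0.3
(14, 52, 36) 0.8 18.1 9.3  -2.2 0.0 -0.3
(8, 47, 34.5) 0.8 24.1 10.3  -3.8 0.0 -0.3
(3, 43, 34) 0.8 29.9 10.6  -4.2 0.0 -0.3
```

arm_command(targets="1 0 2 0 0 0 0.1; 1 4 6 0 0 0 0.1; 1 9 7 0 0 0 0.1; 1 14 8 -1.2 0 0 0.1; 1 18 9 -2.2 0 0 0.1; 1 21 10 -3 0 0 0.1; 1 24 10.3 -3.8 0 0 0.1; 1 24 10.3 -3.8 0 0 0.1; 1 24 10.3 -3.8 0 0 0.1")

```text
time: 11.93
tool_pos: [0.5705, -0.1635, 0.1206]
tcp_rot: [-2.542, 0.04, -0.011]
wrist_force: [-0.3, 0.9, -1.1]
width: 0.224
```

Run:
```python
from ins import *
where();rows([(3,43,34),(-2,39.5,33.5),(-6,38,33.5),(-10,36,32),(-14,34,30)])
shot('side','s9');shot('wrist','w9');shot('top','t9')
a=np.hstack([cv2.resize(load('s9')[0][90:220,160:320],(480,390)),cv2.resize(load('t9')[0][120:250,270:375],(315,390))])
cv2.imwrite('pics/c9.png',a);where()
```

```text
core nest pos [ 7.5 -0.9 48.2] th 34.4
t 11.93 pos [ 570.5 -163.5  120.6] yawx -1.79 tilt 34.36 F [-0.3  0.9 -1.1] w 0.224 q [-0.6   0.4   1.76  0.51  1.37  0.8 ]
(3, 43, 34) -0.9 6.2 1.9  -0.4 -0.1 -0.2
(-2, 39.5, 33.5) -0.9 11.7 2.2  -0.9 -0.1 -0.2
(-6, 38, 33.5) -0.9 15.8 1.2  -0.9 -0.1 -0.2
(-10, 36, 32) -0.9 18.4 1.3  -2.4 -0.1 -0.2
(-14, 34, 30) -0.9 20.5 1.8  -4.4 -0.1 -0.2
core nest pos [ 7.4 -0.9 48.1] th 34.4
```

View pics/c9.png

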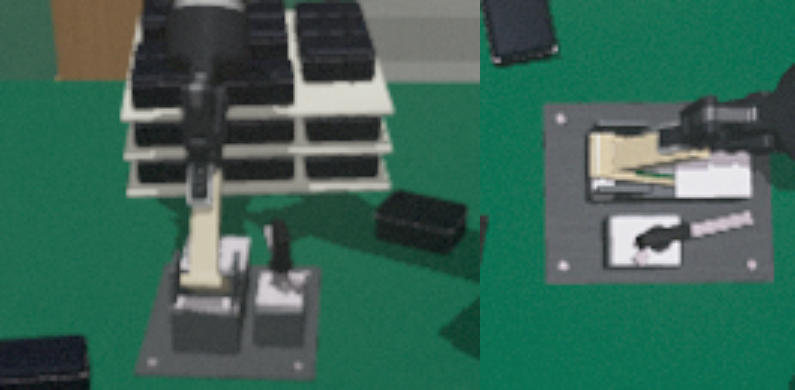

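View pics/w9.png

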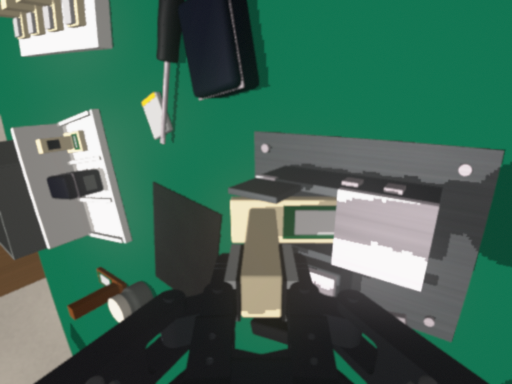

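arm_command(targets="-1 3 1 -0.2 0 0 0.1; -1 6 2 -0.4 0 0 0.1; -1 9 2 -0.7 0 0 0.1; -1 12 2 -0.9 0 0 0.1; -1 14 1.5 -0.9 0 0 0.1; -1 16 1.2 -0.9 0 0 0.1; -1 16 1.2 -0.9 0 0 0.1; -1 16 1.2 -0.9 0 0 0.1")

```text
time: 12.75
tool_pos: [0.569, -0.1763, 0.1103]
tcp_rot: [-2.557, 0.041, -0.011]
wrist_force: [0.1, 1.0, -1.6]
width: 0.22
```

Run:
```python
from ins import *
from plan import clear
where();rows([(-10,36,32),(-14,34,30),(-17,33,28.5),(-20,31.5,27),(-23,30,25),(-25,28.5,22),(-27,27,19),(-27,24,16),(-26,22,14)])
for p in [(-10,36,32),(-14,34,30),(-17,33,28.5),(-20,31.5,27),(-23,30,25),(-25,28.5,22),(-27,27,19),(-27,24,16),(-26,22,14)]: print(p,round(clear(p[0],p[1],np.radians(p[2])),1))
```

```text
core nest pos [-6.4  0.2 37.6] th 33.5
t 12.75 pos [ 569.  -176.3  110.3] yawx -1.82 tilt 33.49 F [ 0.1  1.  -1.6] w 0.220 q [-0.62  0.41  1.76  0.49  1.35  0.78]
(-10, 36, 32) 0.2 2.0 0.0  -1.5 -0.1 -0.2
(-14, 34, 30) 0.2 4.1 0.5  -3.5 -0.1 -0.2
(-17, 33, 28.5) 0.2 5.3 0.5  -5.0 -0.1 -0.2
(-20, 31.5, 27) 0.2 6.9 0.9  -6.5 -0.1 -0.2
(-23, 30, 25) 0.2 7.9 1.8  -8.5 -0.0 -0.2
(-25, 28.5, 22) 0.2 7.1 3.9  -11.5 -0.0 -0.2
(-27, 27, 19) 0.2 6.3 6.2  -14.5 -0.0 -0.2
(-27, 24, 16) 0.2 4.8 11.0  -17.5 -0.0 -0.2
(-26, 22, 14) 0.2 3.0 14.9  -19.5 -0.0 -0.2
(-10, 36, 32) 5.3
(-14, 34, 30) 4.7
(-17, 33, 28.5) 4.0
(-20, 31.5, 27) 3.9
(-23, 30, 25) 3.9
(-25, 28.5, 22) 4.6
(-27, 27, 19) 5.7
(-27, 24, 16) 6.2
(-26, 22, 14) 5.8
```

arm_command(targets="0 1 0 -0.8 0 0 0.1; 0 2 0 -1.5 0 0 0.1; 0 3 0.3 -2.5 0 0 0.1; 0 4.1 0.5 -3.5 0 0 0.1; 0 5.3 0.5 -5 0 0 0.1; 0 6.1 0.7 -5.8 0 0 0.1; 0 6.9 0.9 -6.5 0 0 0.1; 0 7.9 1.8 -8.5 0 0 0.1; 0 7.9 1.8 -8.5 0 0 0.1; 0 7.9 1.8 -8.5 0 0 0.1")

```text
time: 13.58
tool_pos: [0.5689, -0.1812, 0.1048]
tcp_rot: [-2.706, 0.042, -0.008]
wrist_force: [0.3, 0.4, -1.0]
width: 0.223
```

Run:
```python
from ins import *
where();rows([(-25,28.5,22),(-27,27,19),(-27,24,16),(-26,22,14),(-26,20,11),(-26,16.5,6.5),(-26,12,2),(-27,10,0)])
```

```text
core nest pos [-22.3   0.2  30.4] th 25.0
t 13.58 pos [ 568.9 -181.2  104.8] yawx -1.75 tilt 24.95 F [ 0.3  0.4 -1. ] w 0.223 q [-0.56  0.36  1.79  0.39  1.25  0.86]
(-25, 28.5, 22) 0.2 -0.3 2.0  -3.0 -0.0 -0.2
(-27, 27, 19) 0.2 -1.4 4.1  -6.0 -0.0 -0.2
(-27, 24, 16) 0.2 -3.6 8.7  -8.9 -0.0 -0.2
(-26, 22, 14) 0.1 -5.9 12.2  -10.9 -0.0 -0.2
(-26, 20, 11) 0.1 -8.4 16.2  -13.9 -0.0 -0.2
(-26, 16.5, 6.5) 0.1 -11.6 22.8  -18.4 0.0 -0.2
(-26, 12, 2) 0.1 -14.1 30.8  -22.9 0.0 -0.2
(-27, 10, 0) 0.1 -14.2 34.0  -24.9 0.0 -0.2
```

No contact forces. Continue bringing it upright.

arm_command(targets="0 0 1 -1.5 0 0 0.1; 0 -0.3 2 -3 0 0 0.1; 0 -1.4 4.1 -6 0 0 0.1; 0 -3.6 8.7 -8.9 0 0 0.1; 0 -6 12 -10.9 0 0 0.1; 0 -8.4 16 -13.9 0 0 0.1; 0 -11.6 22.8 -18.4 0 0 0.1; 0 -14.1 30.8 -22.9 0 0 0.1; 0 -14.2 34 -24.9 0 0 0.1; 0 -14.2 34 -24.9 0 0 0.1")

```text
time: 14.42
tool_pos: [0.5689, -0.1518, 0.079]
tcp_rot: [-3.141, 0.044, 0.004]
wrist_force: [0.3, 0.3, -0.6]
width: 0.226
```

Run:
```python
from ins import *
where();rows([(-27,6,0),(-27,4,0)])
shot('side','s10');shot('wrist','w10');shot('top','t10')
a=np.hstack([cv2.resize(load('s10')[0][90:220,160:320],(480,390)),cv2.resize(load('t10')[0][120:250,270:375],(315,390))])
cv2.imwrite('pics/c10.png',a);where()
```

```text
core nest pos [-24.8   1.2   9. ] th 0.0
t 14.42 pos [ 568.9 -151.8   79. ] yawx -1.61 tilt 0.15 F [ 0.3  0.3 -0.6] w 0.226 q [-0.3   0.24  1.93  0.    0.97  1.3 ]
(-27, 6, 0) 1.0 2.1 3.0  -0.0 0.1 -0.0
(-27, 4, 0) 1.0 2.1 5.0  -0.0 0.1 -0.0
core nest pos [-27.3   0.1   9.9] th 0.1
```

View pics/c10.png

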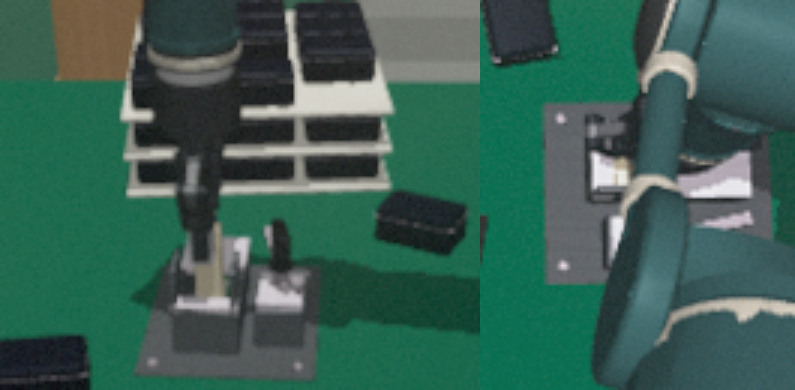

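View pics/w10.png

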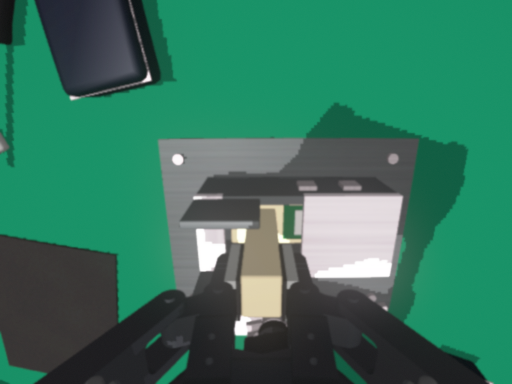

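arm_command(targets="0 0 2 0 0 0 0.1; 0 0 4 0 0 0 0.1; 0 0 5 0 0 0 0.1; 0 0 5 0 0 0 0.1")

```text
time: 14.9
tool_pos: [0.5693, -0.1551, 0.0742]
tcp_rot: [-3.139, 0.051, 0.003]
wrist_force: [-0.4, -0.9, -1.0]
width: 0.224
```

Run:
```python
from ins import *
where();rows([(-27,4,0),(-13,4,0)])
```

```text
core nest pos [-28.1   0.8   4.2] th 0.1
t 14.90 pos [ 569.3 -155.1   74.2] yawx -1.88 tilt 0.15 F [-0.4 -0.9 -1. ] w 0.224 q [-0.31  0.25  1.93  0.    0.96  1.29]
(-27, 4, 0) 0.5 -1.2 0.2  -0.1 0.1 -0.3
(-13, 4, 0) 0.4 -15.2 0.2  -0.1 0.1 -0.3
```

arm_command(targets="0 0 1 0 0 0 0.1; 0 0 2 0 0 0 0.1; 0 0 2 0 0 0 0.1")

```text
time: 15.15
tool_pos: [0.5698, -0.1552, 0.0741]
tcp_rot: [-3.14, 0.05, 0.002]
wrist_force: [-3.1, -0.2, 6.5]
width: 0.229
```

arm_command(targets="0 -2 -1 0 0 0 0.1; 0 -5 -1 0 0 0 0.1; 0 -8 -1 0 0 0 0.1; 0 -11 -1 0 0 0 0.1; 0 -13 -1 0 0 0 0.1; 0 -14 -1 0 0 0 0.1; 0 -14 -1 0 0 0 0.1; 0 -14 -1 0 0 0 0.1")

```text
time: 15.82
tool_pos: [0.5705, -0.1404, 0.0741]
tcp_rot: [-3.14, 0.049, 0.001]
wrist_force: [0.2, -2.0, 2.8]
width: 0.222
```

Run:
```python
from ins import *
where();st()
```

```text
core nest pos [-13.3  -0.2   4. ] th 0.1
t 15.82 pos [ 570.5 -140.4   74.1] yawx -1.80 tilt 0.08 F [ 0.2 -2.   2.8] w 0.222 q [-0.28  0.25  1.94  0.    0.96  1.32]
```

Nearly home; feel for the end wall.

arm_command(targets="0 -1 0 0 0 0 0.1; 0 -2 0 0 0 0 0.1; 0 -3 0 0 0 0 0.1; 0 -3 0 0 0 0 0.1")

```text
time: 16.15
tool_pos: [0.5706, -0.1391, 0.0742]
tcp_rot: [3.14, -0.048, -0.0]
wrist_force: [-0.9, -7.1, 4.1]
width: 0.226
```

Run:
```python
from ins import *
where();st()
shot('wrist','w11')
```

```text
core nest pos [-12.2  -0.3   4.2] th -0.1
t 16.15 pos [ 570.6 -139.1   74.2] yawx -1.73 tilt 0.10 F [-0.9 -7.1  4.1] w 0.226 q [-0.28  0.25  1.94 -0.    0.96  1.32]
```

View pics/w11.png

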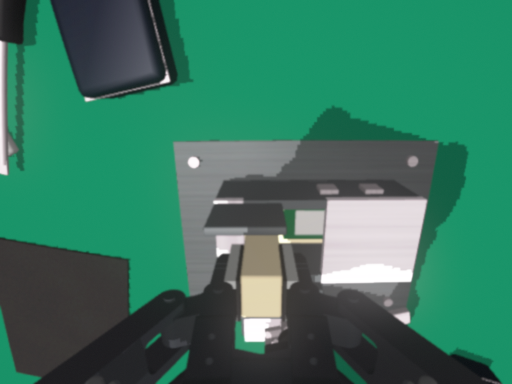

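arm_command(targets="0 1.5 -0.5 0 0 0 0.1; 0 1.5 -0.5 0 0 0 0.3; 0 1.5 -0.5 0 0 0 0.45; 0 1.5 -0.5 0 0 0 0.5; 0 1.5 -0.5 0 0 0 0.5; 0 1.5 -20 0 0 0 0.5; 0 1.5 -50 0 0 0 0.5; 0 1.5 -80 0 0 0 0.5; 0 1.5 -100 0 0 0 0.5; 0 1.5 -100 0 0 0 0.5")

```text
time: 17.03
tool_pos: [0.5737, -0.1397, 0.1795]
tcp_rot: [3.141, -0.049, 0.012]
wrist_force: [1.5, -0.8, 0.2]
width: 0.497
```

Run:
```python
from ins import *
st()
shot('wrist','w12')
x=np.radians(NY);N=np.array([[np.cos(x),-np.sin(x),0],[np.sin(x),np.cos(x),0],[0,0,1]])
im,de,c=load('w12');Q=(cloud(c,de)*1000-np.r_[NO,0])@N;hsv=cv2.cvtColor(im,cv2.COLOR_BGR2HSV)
for nm,a,b,y0,y1,v in[('deck',47,54,-34,34,150),('posttop',98,110,-30,30,110),('fin',95,110,40,90,0)]:
    m=(Q[...,2]>a)&(Q[...,2]<b)&(Q[...,1]>y0)&(Q[...,1]<y1)&(abs(Q[...,0])<100)&(hsv[...,2]>=v)
    k,lab,s_,ce=cv2.connectedComponentsWithStats(m.astype(np.uint8))
    for i in range(1,k):
        if s_[i,4]>40:
            q=Q[lab==i];print(nm,len(q),np.round(np.percentile(q,[2,50,98],axis=0),1).tolist(),[np.round(v,1) for v in cv2.minAreaRect(q[:,:2].astype(np.float32))])
```

```text
t 17.03 pos [ 573.7 -139.7  179.5] yawx -1.79 tilt 0.45 F [ 1.5 -0.8  0.2] w 0.497 q [-0.28  0.14  1.85  0.    1.14  1.32]
deck 43 [[26.5, -31.8, 48.0], [36.2, -31.2, 51.7], [43.1, -30.4, 53.6]] [array([ 34.4, -31.1]), array([17.5,  1.5]), np.float64(0.5)]
deck 3678 [[-88.8, -31.1, 49.7], [-57.8, -3.5, 51.4], [-26.9, 27.1, 52.9]] [array([-46.2,  -1.3]), array([89.3, 60.3]), np.float64(0.2)]
deck 657 [[26.0, -15.2, 50.0], [34.5, 3.3, 51.5], [42.9, 22.2, 53.0]] [array([34.5,  3.6]), array([38.5, 18.1]), np.float64(89.7)]
deck 59 [[-21.6, 23.1, 49.4], [-14.4, 25.3, 50.5], [-7.3, 27.3, 51.6]] [array([-14.4,  25.2]), array([ 4.2, 14.4]), np.float64(90.0)]
posttop 716 [[3.5, -13.3, 99.1], [13.3, -3.0, 105.2], [22.4, 10.3, 106.5]] [array([13.2, -1.4]), array([19.9, 24.4]), np.float64(0.5)]
fin 633 [[-20.2, 56.0, 95.5], [-4.5, 62.1, 104.9], [10.9, 71.7, 106.7]] [array([-5.1, 64.6]), array([34.1, 13.1]), np.float64(12.4)]
```

View pics/w12.png

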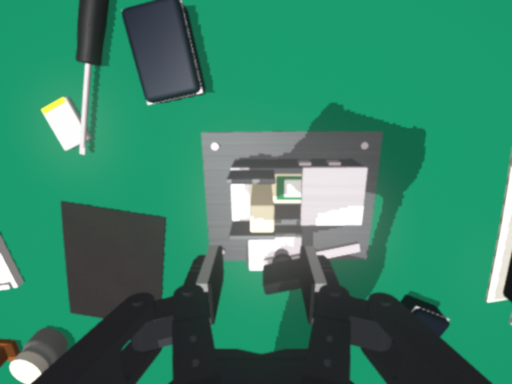

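```bash
python3 mv.py 499 -158 170 49 499 -158 170 100.8
```

```text
t 17.08 pos [ 572.4 -139.4  177. ] yawx -1.79 tilt 0.27 F [-0.8 -0.2  0.4] w 0.501 q [-0.28  0.14  1.85  0.    1.14  1.32]
[-72.8  20.9   6.6] [  0.11  -0.26 -50.79]
[-72.8  20.9   6.6] [   0.23   -0.21 -102.59]
```

arm_command(targets="-73 21 0 0 0 -7 0.35; -73 21 0 0 0 -14 0.35; -73 21 0 0 0 -21 0.35; -73 21 0 0 0 -28 0.35; -73 21 0 0 0 -35 0.35; -73 21 0 0 0 -42 0.35; -73 21 0 0 0 -49 0.35; -73 21 5 0 0 -56 0.35; -73 21 5 0 0 -63 0.35; -73 21 5 0 0 -70 0.35")

```text
time: 17.92
tool_pos: [0.4951, -0.157, 0.1664]
tcp_rot: [-2.592, -1.766, 0.004]
wrist_force: [0.3, -0.4, 0.3]
width: 0.35
```

```bash
python3 mv.py 499 -158 150 100.8
```

```text
t 17.92 pos [ 495.1 -157.   166.4] yawx 68.55 tilt 0.34 F [ 0.3 -0.4  0.3] w 0.350 q [-0.36  0.02  2.    0.    1.12  0.02]
[ 0.5  4.1 16.4] [ -0.3   -0.15 -32.25]
```

arm_command(targets="0.5 4 16 -0.3 0 -7 0.35; 0.5 4 16 -0.3 0 -14 0.35; 0.5 4 16 -0.3 0 -21 0.35; 0.5 4 16 -0.3 0 -28 0.35; 0.5 4 16 -0.3 0 -32 0.35; 0.5 4 16 -0.3 0 -32 0.35; 0.5 4 16 -0.3 0 -32 0.35")

```text
time: 18.5
tool_pos: [0.4995, -0.1583, 0.1513]
tcp_rot: [-2.018, -2.408, -0.004]
wrist_force: [0.1, -0.2, -1.0]
width: 0.352
```

Run:
```python
from ins import *
st()
shot('wrist','w13')
im,de,c=load('w13');P=cloud(c,de)*1000
m=(P[...,2]>97)&(P[...,2]<110)&(abs(P[...,0]-499)<35)&(abs(P[...,1]+158)<35)
k,lab,s_,ce=cv2.connectedComponentsWithStats(m.astype(np.uint8))
for i in range(1,k):
  if s_[i,4]>40:
    q=P[lab==i];print(len(q),np.round(np.median(q,0),1),[np.round(v,1) for v in cv2.minAreaRect(q[:,:2].astype(np.float32))])
print(row([499,-158,73],down(100.8)))
```

```text
t 18.50 pos [ 499.5 -158.3  151.3] yawx 100.08 tilt 0.14 F [ 0.1 -0.2 -1. ] w 0.352 q [-0.36  0.04  2.01  0.    1.09 -0.53]
875 [ 499.7 -157.   105.2] [array([ 500. , -158.7]), array([12. , 40.2]), np.float64(10.9)]
(array([ 0.4, -0.8, 78.6]), array([ 0.13, -0.08, -0.72]))
```

View pics/w13.png

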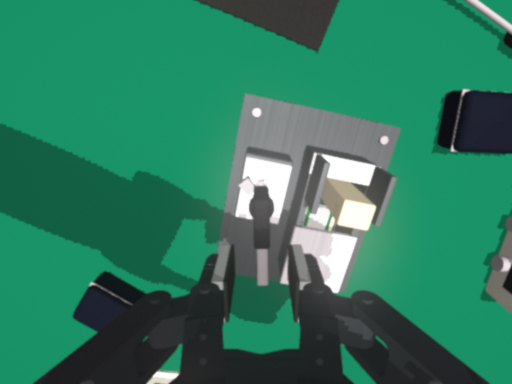

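arm_command(targets="0.5 0 40 0 0 -0.8 0.35; 0.5 0 70 0 0 -0.8 0.35; 0.5 0 77 0 0 -0.8 0.35; 0.5 0 77 0 0 -0.8 0.35; 0.5 0 76 0 0 -0.8 0.2; 0.5 0 75 0 0 -0.8 0.05; 0.5 0 74 0 0 -0.8 0.05; 0.5 0 74 0 0 -0.8 0.05", newtons=45)

```text
time: 19.22
tool_pos: [0.5002, -0.1585, 0.0785]
tcp_rot: [1.997, 2.422, 0.004]
wrist_force: [-0.7, -3.1, -11.7]
width: 0.127
```

```bash
python3 mv.py 499 -158 73 100.8
```

```text
t 19.22 pos [ 500.2 -158.5   78.5] yawx 100.99 tilt 0.20 F [ -0.7  -3.1 -11.7] w 0.127 q [-0.36  0.13  2.07  0.    0.94 -0.55]
[ 0.8 -1.1  5.5] [0.2  0.02 0.19]
```

arm_command(targets="0 0 2 0 0 0 0.05; 0 0 4 0 0 0 0.05; 0 0 6 0 0 0 0.05; 0 0 8 0 0 0 0.05; 0 0 8 0 0 0 0.05")

```text
time: 19.63
tool_pos: [0.5005, -0.1586, 0.0727]
tcp_rot: [1.997, 2.422, 0.004]
wrist_force: [-8.2, -0.7, 6.8]
width: 0.13
```

arm_command(targets="0 0 1.5 0 0 0 0.05; 0 0 1.5 0 0 -5 0.05; 0 0 1.5 0 0 -11 0.05; 0 0 1.5 0 0 -17 0.05; 0 0 1.5 0 0 -23 0.05; 0 0 1.5 0 0 -29 0.05; 0 0 1.5 0 0 -35 0.05; 0 0 1.5 0 0 -41 0.05; 0 0 1.5 0 0 -41 0.05")

```text
time: 20.38
tool_pos: [0.5002, -0.1587, 0.0716]
tcp_rot: [1.015, 2.971, 0.002]
wrist_force: [-9.0, -1.1, 8.1]
width: 0.129
```

```bash
python3 mv.py 500.2 -158.5 72 141;python3 - <<'E'
from h import *
print(np.round(bot.read_state()['torque'],2))
E
```

```text
t 20.38 pos [ 500.2 -158.7   71.6] yawx 142.26 tilt 0.14 F [-9.  -1.1  8.1] w 0.129 q [-0.36  0.14  2.07  0.    0.93 -1.27]
[ 0.1  0.1 -0.4] [0.11 0.09 1.26]
[-0.02  1.54  0.03]
```

arm_command(targets="0.8 -0.6 0 0 0 -6 0.05; 0.8 -0.6 0 0 0 -12 0.05; 0.8 -0.6 0 0 0 -18 0.05; 0.8 -0.6 0 0 0 -24 0.05; 0.8 -0.6 0 0 0 -30 0.05; 0.8 -0.6 0 0 0 -35 0.05; 0.8 -0.6 0 0 0 -39 0.05; 0.8 -0.6 0 0 0 -40 0.05; 0.8 -0.6 0 0 0 -40 0.05")

```text
time: 21.13
tool_pos: [0.4998, -0.1589, 0.0719]
tcp_rot: [-0.049, 3.137, 0.001]
wrist_force: [-8.0, -2.4, 7.2]
width: 0.133
```

```bash
python3 mv.py 500.2 -158.5 72 178.4;python3 - <<'E'
from h import *
print(np.round(bot.read_state()['torque'],2))
E
```

```text
t 21.13 pos [ 499.8 -158.9   71.9] yawx -178.19 tilt 0.23 F [-8.  -2.4  7.2] w 0.133 q [-0.36  0.14  2.08  0.    0.93 -1.96]
[-0.4  0.4 -0.1] [0.05 0.22 3.41]
[-0.19  1.65 -1.4 ]
```

arm_command(targets="0 0 -2 0 0 1.5 0.05; 0 0 -4 0 0 1.5 0.05; 0 0 -6 0 0 1.5 0.05; 0 0 -7 0 0 1.5 0.05; 0 0 -7 0 0 1.5 0.05")

```text
time: 21.55
tool_pos: [0.4996, -0.1588, 0.0781]
tcp_rot: [-0.009, 3.138, 0.001]
wrist_force: [-5.5, -2.7, 1.4]
width: 0.128
```

```bash
python3 mv.py 500.2 -158.5 78.5 178.4;python3 - <<'E'
from h import *
print(np.round(bot.read_state()['torque'],2))
shot('side','s14')
cv2.imwrite('pics/c14.png',cv2.resize(load('s14')[0][120:220,180:300],(720,600),interpolation=cv2.INTER_CUBIC))
E
```

```text
t 21.55 pos [ 499.6 -158.8   78.1] yawx -179.67 tilt 0.22 F [-5.5 -2.7  1.4] w 0.128 q [-0.36  0.13  2.07  0.    0.94 -1.93]
[-0.6  0.3 -0.4] [0.04 0.22 1.93]
[-0.3   1.28 -0.95]
```

View pics/c14.png

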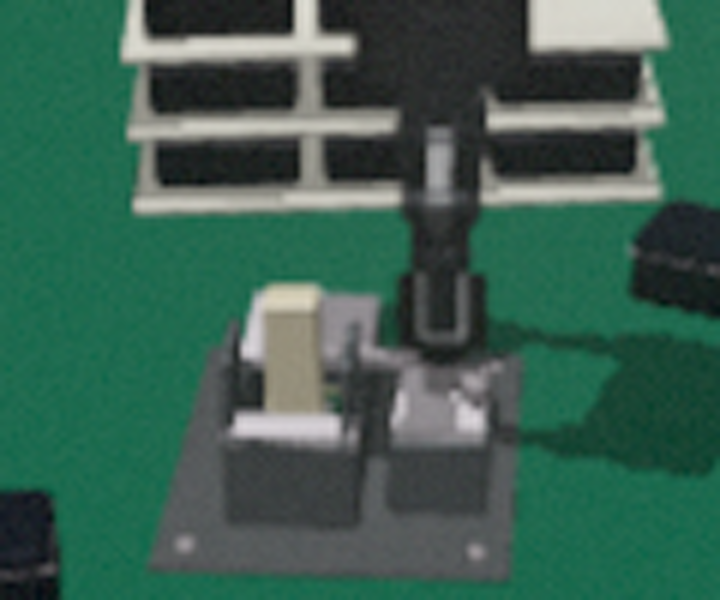

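arm_command(targets="0 0 -0.5 0 0 0.5 0.05; 0 0 -0.5 0 0 0.5 0.2; 0 0 -0.5 0 0 0.5 0.35; 0 0 -0.5 0 0 0.5 0.35; 0 0 -20 0 0 0.5 0.35; 0 0 -50 0 0 0.5 0.35; 0 0 -90 0 0 0.5 0.35; 0 0 -120 0 0 0.5 0.35; 0 0 -120 0 0 0.5 0.35")

```text
time: 22.35
tool_pos: [0.5049, -0.16, 0.2053]
tcp_rot: [-0.001, 3.123, -0.006]
wrist_force: [1.0, -0.4, 1.2]
width: 0.35
```

arm_command(targets="30 0 -30 0 0 0 0.35; 60 0 -50 0 0 0 0.35; 70 0 -50 0 0 0 0.35; 70 0 -50 0 0 0 0.35; 70 0 -50 0 0 0 0.35")

```text
time: 22.77
tool_pos: [0.4294, -0.1583, 0.2459]
tcp_rot: [0.001, 3.136, 0.001]
wrist_force: [0.2, 0.3, 0.4]
width: 0.351
```

Run:
```python
from ins import *
st()
x=np.radians(NY);N=np.array([[np.cos(x),-np.sin(x),0],[np.sin(x),np.cos(x),0],[0,0,1]])
for n,tag in[('wrist','w15'),('side','s15'),('top','t15')]:
    shot(n,tag);im,de,c=load(tag);Q=(cloud(c,de)*1000-np.r_[NO,0])@N;hsv=cv2.cvtColor(im,cv2.COLOR_BGR2HSV)
    for nm,a,b,y0,y1,v in[('deck',47,54,-34,34,150),('posttop',98,110,-30,30,110),('fin',97,110,40,90,0),('bar',57,70,-20,50,0)]:
        m=(Q[...,2]>a)&(Q[...,2]<b)&(Q[...,1]>y0)&(Q[...,1]<y1)&(abs(Q[...,0])<100)&(hsv[...,2]>=v)
        if nm=='bar': m&=(Q[...,0]<2)&(Q[...,0]>-30)
        k,lab,s_,ce=cv2.connectedComponentsWithStats(m.astype(np.uint8))
        for i in range(1,k):
            if s_[i,4]>20:
                q=Q[lab==i];print(tag,nm,len(q),np.round(np.percentile(q,[2,50,98],axis=0),1).tolist(),[np.round(v,1) for v in cv2.minAreaRect(q[:,:2].astype(np.float32))])
cv2.imwrite('pics/c15.png',np.hstack([cv2.resize(load('s15')[0][130:220,190:290],(400,360),interpolation=2),cv2.resize(load('t15')[0][140:230,280:380],(400,360),interpolation=2)]))
```

```text
t 22.77 pos [ 429.4 -158.3  245.9] yawx 179.97 tilt 0.34 F [0.2 0.3 0.4] w 0.351 q [-0.41 -0.17  2.03  0.    1.28 -1.98]
w15 deck 220 [[-89.5, -6.6, 49.2], [-83.1, 21.0, 51.2], [-63.3, 28.8, 52.8]] [array([-76.3,   8. ]), array([43., 27.]), np.float64(87.1)]
w15 deck 399 [[-42.0, -30.6, 49.5], [-34.0, 1.5, 51.2], [-27.1, 28.9, 52.8]] [array([-33.7,  -0.8]), array([61.8, 17.4]), np.float64(89.3)]
w15 deck 57 [[24.8, -25.7, 50.1], [28.6, -13.7, 51.4], [31.7, -0.9, 52.4]] [array([ 28.7, -13.7]), array([ 4.8, 26.6]), np.float64(9.9)]
w15 posttop 335 [[2.7, -11.6, 98.8], [12.4, 2.0, 105.2], [21.9, 11.7, 106.4]] [array([12.4, -0.6]), array([25.8, 20.1]), np.float64(89.0)]
w15 fin 363 [[-14.3, 47.0, 98.8], [-8.7, 68.1, 105.0], [-3.1, 85.2, 106.6]] [array([-8.7, 65.9]), array([40.6, 11.7]), np.float64(89.2)]
w15 bar 191 [[-13.6, -13.8, 64.7], [-9.0, 3.8, 66.3], [-3.8, 21.2, 67.5]] [array([-8.8,  4. ]), array([ 9.3, 37. ]), np.float64(1.4)]
s15 deck 25 [[-81.9, -30.4, 50.0], [-42.2, -26.8, 51.7], [-26.7, -20.4, 53.4]] [array([-54.4, -27.9]), array([57. ,  8.5]), np.float64(7.2)]
s15 deck 62 [
[... 650 characters left out ...]
float64(80.9)]
t15 deck 572 [[-88.1, -29.4, 47.3], [-57.7, -1.0, 50.0], [-27.9, 29.2, 52.9]] [array([-57.2,  -0.2]), array([59.2, 63.9]), np.float64(89.7)]
t15 deck 125 [[25.2, -21.9, 47.4], [33.3, -1.7, 50.2], [42.9, 19.1, 52.8]] [array([34.1, -1.2]), array([17.9, 45.2]), np.float64(0.1)]
t15 posttop 81 [[3.5, -10.4, 100.9], [12.2, 1.6, 103.9], [21.6, 11.6, 106.7]] [array([11.9,  0.6]), array([22.2, 19.6]), np.float64(89.5)]
t15 fin 85 [[-13.1, 47.2, 100.8], [-8.1, 66.0, 103.6], [-2.9, 84.8, 106.9]] [array([-7.9, 66. ]), array([37.8, 10.2]), np.float64(89.3)]
t15 bar 92 [[-12.2, -11.7, 60.8], [-7.9, 17.2, 64.6], [-3.5, 43.7, 67.8]] [array([-7.9, 17.9]), array([ 9.9, 59.8]), np.float64(1.2)]
```

View pics/w15.png

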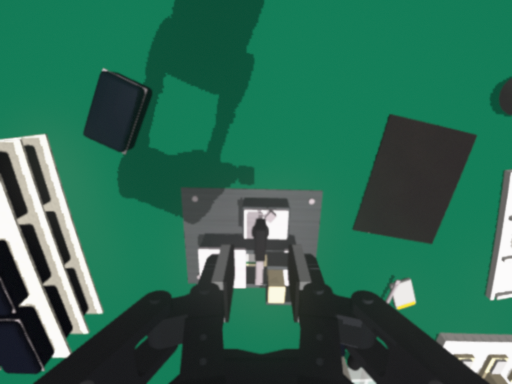

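View pics/c15.png

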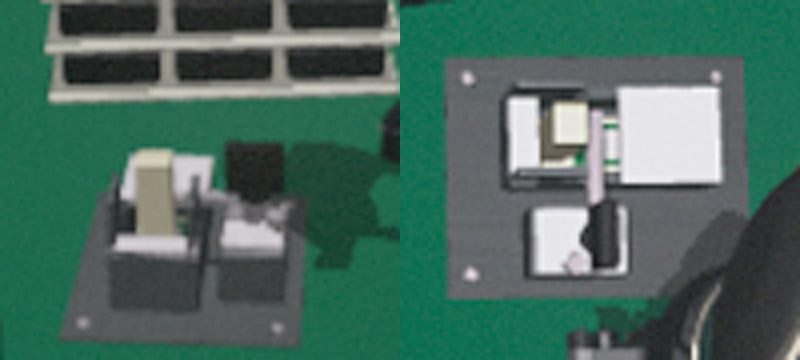

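Run:
```python
from h import *
print(bot.read_state()['time']);print(bot.finish_job())
```

```text
22.9167
the job is handed in; nothing more can be done
None
```

The job is done and handed in at 22.9 s of the 64 s allowed.

**What I did:** I took the long-based core out of the tray by its post and stood it on the rubber pad. I let go and took it again across the other pair of faces. I then tilted it 38°, put the toe through the slot and under the broad lip, and brought it upright with no contact force on the way. I lowered it to the floor with a light touch (about 6.5 N), slid it until the heel met the end wall (about 7 N) and let go. For the keeper, I pushed the knob about 7 mm down and turned it anticlockwise. At the stop I felt about 1.4 N m. I let it rise and backed off.

**Last checks, from all three cameras:**
- **Core:** the post axis is at nest x 12–14 mm, so the heel is at 36–38 mm and home. The post top is about 104 mm high, so the base lies flat.
- **Keeper:** the bar lies across the slot at about x -13 to -3 mm, in front of the post and within about 1° of square. The knob top is back at its starting height of about 104 mm.
- **Robot:** it was clear of everything at hand-in, and the wrist force read close to zero.

**Disagreements:**
- The wrist camera read about 1.5 mm high and 1.5 mm sideways against the fixed cameras. I allowed for this by measuring the core relative to the nest.
- The measured arm position swung by up to 5 mm just after fast moves, so I took the fits only after it settled.
- The gripper ended the turn about 3° past the bar's nominal locked angle. This was probably small slip on the fin while it was held against the stop.

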